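# Clip the print carrier into the video microscope

## Robot

A 6-joint arm with a two-finger parallel gripper is mounted at the origin on the work surface. World frame = base frame: x ahead of the robot, y to its left, z up, the work surface at z = 0. Lengths are in m, angles in degrees, forces in N, time in s.
With the tool pointing down it reaches from about 0.3 to 0.75 m from the base axis. Payload 8.5 kg.
Tool frame: the origin (TCP) lies midway between the tips of the shut fingers; the grasp point (between the pads) lies 19 mm behind it (env.grip_depth is the distance from the TCP to the grasp point, in m); x points along the fingers, y is the direction in which the jaws open and shut, and the axes are right-handed (so a half turn about x gives the same grasp; the last joint's range is limited). The gripper opens to 85 mm and grips with 20 to 120 N. Pads are 22 mm wide; open, the fingers measure 114 mm over their backs; the gripper's body (76 mm by 85 mm) begins 54 mm behind the grasp point. The pads swing forward as they close: fully open they stand 13 mm farther back than shut.
Start: joints at [55.732, 21.807, 74.336, -0, 83.858, -12.336], TCP at [0.205, 0.51, 0.198] pointing down, gripper open.
Joint ranges: [-178.18, 178.18], [-50.72, 133.34], [12.68, 142.11], [-81.47, 261.47], [9.98, 163.14], [-165.26, 165.26]. Speed limits (degrees/s): [136.94, 136.94, 180, 180, 180, 180].

## Interface

Orientations are given as a 3x3 rotation matrix whose columns are the frame's x, y, z axes.
In Python, from rig import env gives the robot as it stands.
- The arm moves only by the tool play_rows, never from a script. Its arguments are lists of equal length, an entry for each row: "travel": the shift along the world's x, y, z in cm, a list of three; "rotation": the turn, a rotation vector about the world's x, y, z in rad, a list of three; "claw": the finger opening in cm, from 0 to 8.54. A call has 1 to 12 rows; each row shifts and turns the pose as measured when the row begins; what a row does not reach is not made up. A row lasts 1/12 s, in which the tool goes at most 41.7 mm and 7.16 degrees, less where a joint would pass 70% of its speed; a pose out of reach is approached as far as the arm can. A call is refused whole if a number of a shift passes 4.17 or a number of a turn 0.125, either way. A call with a gripper value outside its range is refused whole. The fingers move at their own pace and stop on an object; "squeeze" is the grip in N (left out, the last holds). Time passes only in rows, so rows that do not move let the fingers close. It gives the time, the measured TCP pose, the force and the opening at its end, in the units of the state.
- env.observe(): the state, without advancing time (a new reading comes with each control period).
- env.get_image(name): name is "scene" or "top" or "wrist"; returns the picture (420x560x3 uint8, red, green, blue); there is no depth.
- env.camera_info(name): a dict with "vertical_fov" (degrees; the focal length in pixels is half the picture's height over the tangent of half this angle, whatever the lens; pixels are square), "cx", "cy" (the principal point, pixels), "eye" and "rotation" of the camera in the world. Camera axes: x right, y down, z forward; pixel columns grow to the right and rows downward; lengths in m; the calibration is good to about 2 mm. A picture is of the moment at which its call begins: read the wrist's pose just before it. camera_info takes no time and is no camera call; for the wrist camera it gives the pose at the moment of the call.
- env.close_job(): hands the job in, once; it reports no verdict.
The state is a dict: "time_s": time; "q": joint angles; "qvel": joint speeds; "joint_efforts": joint torques, N m; "position": TCP position; "tool_rot": TCP orientation; "ft_force": force on the tool from outside, world axes, zero at the start; "wrist_torque": the same for the moment, N m; "grip_width": finger opening in m.
Only numpy, scipy, OpenCV 4.12 (cv2) and the standard library are available. Lean on these libraries where they do the work, as an engineer would, in place of code of your own. Each camera call takes 0.05 s, during which the arm holds its last target.

## Task

Take the print carrier that has two side ears by its black grip and slide it into the clip bracket on the video microscope stand, ears in both slots, pushing it against the end springs until both clips snap down behind the ears and it stays there by itself, square and flat on the bracket floor; then let go. Feel your way in and do not ram it, do not knock the camera and ring light overhead, and leave the plain carrier and the rest of the kit where they are.

Things in the scene. Friction and masses are not known exactly. Their poses are not given: they have to be found in the camera images.
- carrier: Print carrier to fit, about 140 g, a fingerprint card on it: aluminium plate 80 (x) by 72 (y) mm, 5 mm thick, with an ear 28 mm long (x -14 to 14) and 10 mm wide on each side, flush with the plate, 92 mm over the ears. Origin: centre of the plate's underside; x points away from the grip, the way it goes in; z up. Starts flat on the bench, left or right of the stand.
- grip (a point): Centre of the carrier's black grip, at x -64, z 18 mm of the carrier: an upright block 30 mm long (x -79 to -49), 10 mm thick in y, from the plate's top at z 5 up to z 31 mm. It stands on a tongue 32 mm wide and 5 mm thick that runs from the plate to x -86 mm. Axes as the carrier's.
- plain_carrier: The carrier of another stand, the same plate, tongue, grip and axes but without ears (72 mm wide overall); it starts flat on the bench on the other side of the stand. Leave it there.
- seat (a point): Where the carrier's origin lies once clipped in, on the level bracket floor 28 mm above the bench. x points the way the carrier slides in (away from the robot), z up. The stand is fixed. Tail springs meet the ears at x -4 and push back (7 N in all at x 0, 11 N at 2.5); firm end stops at x 2.5. Bracket floor: x -100 to 40, y +-63 mm; grey base under it, 22 mm high: x -100 to 155, y +-90 mm.
- mouth (a point): Middle of the slots' open front end, on the bracket floor, 57 mm before the seat (x -57); axes as the seat's. Slot walls 15 mm high stand at y +-47.2 mm (inner faces: 1.2 mm beside each ear) from x -42 to 22 of the seat; from x -42 forward to x -57 they flare outwards at 30 degrees, to 9 mm wider on each side. A rigid lip lies 12 mm over each slot's floor from x 2 to 22.
- nibs (a point): Floor point midway between the two steel leaf clips' nibs, 15 mm before the seat. Each clip has a 30 degree lead-in ramp, 11 mm above the floor at x -35 of the seat, down to its nib 1 mm above it. The ears lift the nibs (8 to 14 N of push, carrier at x -42 to -28; pressed down hard it binds), then slide more easily. Pushed past x 1.5 the nibs drop behind the ears; let go, it springs back to x 0.
- clip_left (a joint): How far the leaf clip in the left slot (+y side) is lifted, in m: 0 with the slot empty, about 0.005 while its nib rides on top of the ear, 0.001 once it has dropped behind the ear and the carrier is clipped in. It springs down by itself.
- clip_right (a joint): How far the leaf clip in the right slot (-y side) is lifted, in m: 0 with the slot empty, about 0.005 while its nib rides on top of the ear, 0.001 once it has dropped behind the ear and the carrier is clipped in. It springs down by itself.
- camera_head: Camera, lens and ring light over the bracket, fixed to the stand. Origin 28 mm under the seat point. Ring light: black disc of 112 mm diameter centred over the seat, 70 to 100 mm above the bracket floor; lens and camera up to 267 mm above it; a 25 mm pillar 125 mm beyond the lens. The grip ends up under the ring's front rim, so lean the tool back towards the robot by about 30 degrees.
- magnifier: Hand magnifier lying flat, ring of 82 mm diameter about its origin, handle to x = -137 mm, 12 mm high. Leave it.
- pen: Black pen lying flat, 140 mm along x, 11 mm high, origin at the middle. Leave it.
- powder_jar: Clear jar with a black cap, 56 mm in diameter, 62 mm high, origin under its centre. Leave it.
- tape_roll: Roll of clear lifting tape lying flat, 68 mm in diameter, 24 mm high, origin under its centre. Leave it.
- ink_pad: Flat dark ink pad 85 by 60 by 15 mm, origin under its centre. Leave it.
- dust_brush: Dusting brush lying flat, 150 mm along x, 26 mm high at the bristles (+x end), origin near its middle. Leave it.
There are look-alikes about, which are no part of the job. Leave any orange or yellow look-alike of the carrier alone.

How it is judged:
By the outcome, as a careful person would: the job done as asked, in the order asked, and still so for the second after the job is handed in, with the robot touching nothing.
It also fails if it takes over 42 s, if anything falls off the work surface, if the arm or the gripper's body presses on something with over 40 N, if the wrist force passes 120 N, or if a joint passes its speed limit or range.

## Working session

There is one attempt and no reset: what is moved stays moved. The work goes in short steps, Python scripts to look and compute and a tool call to move; the robot and the scene stay as the last step left them, time stands still between calls to the robot, and variables do not carry over. Pictures are saved under pics/ and viewed, and the job is handed in when it is done.

Besides the shell and the picture viewer there is one more tool, called after "Emit:" as a command line: name --argument value ..., lists and objects as JSON in quotes. play_rows: Moves the arm, as the interface text tells. Its arguments: {"type":"object","properties":{"travel":{"type":"array","items":{"type":"array","items":{"type":"number"}}},"rotation":{"type":"array","items":{"type":"array","items":{"type":"number"}}},"claw":{"type":"array","items":{"type":"number"}},"squeeze":{"type":"number"}},"required":["travel","rotation","claw"]}

```bash
ls; mkdir -p pics; python3 - <<'E'
from rig import env
import cv2,numpy as np
for n in ("scene","top","wrist"):
    ci=env.camera_info(n); print(n,ci)
    im=env.get_image(n); cv2.imwrite(f"pics/{n}0.png",im[:,:,::-1])
s=env.observe(); print(s, env.grip_depth)
E
```

```text
pics
scene {'vertical_fov': 55.64037235806826, 'cx': 279.73993897005454, 'cy': 210.97680422044007, 'eye': array([ 1.11772886, -0.65733953,  0.93626569]), 'rotation': array([[ 0.72282061,  0.49199882, -0.48524997],
       [ 0.69090083, -0.50065457,  0.52153719],
       [ 0.01365307, -0.71223744, -0.70180583]])}
top {'vertical_fov': 52.2533401796826, 'cx': 272.4843711231908, 'cy': 209.1581726272514, 'eye': array([0.26546772, 0.00920675, 1.23033126]), 'rotation': array([[-0.03344333, -0.97245009,  0.23069972],
       [-0.99941913,  0.03405301, -0.00133963],
       [-0.0065533 , -0.23061051, -0.97302407]])}
wrist {'vertical_fov': 68.97283334786823, 'cx': 278.8095801283024, 'cy': 205.30536035914966, 'eye': array([0.14506322, 0.53544859, 0.3729856 ]), 'rotation': array([[ 0.37349832,  0.89542107,  0.24232232],
       [ 0.92762956, -0.36009226, -0.09918145],
       [-0.00155077,  0.26182946, -0.96511291]])}
{'time_s': 0.15, 'q': array([ 5.57313242e+01,  2.18344703e+01,  7.43703508e+01, -4.01810454e-04,
        8.38592323e+01, -1.23357825e+01]), 'qvel': array([ 0.00646082, -0.06443404, -0.29380635, -0.03844489, -0.01916222,
       -0.01766312]), 'joint_efforts': array([ 2.64657698e-03, -4.48630357e+01, -2.31345999e+01, -1.69765640e-04,
        3.77423348e-03, -3.87232296e-05]), 'position': array([0.20529762, 0.509981  , 0.1978577 ]), 'tool_rot': array([[-6.23722182e-04,  3.73519348e-01,  9.27622179e-01],
       [-9.27800404e-04,  9.27621744e-01, -3.73519796e-01],
       [-9.99999375e-01, -1.09362082e-03, -2.32026856e-04]]), 'ft_force': array([-0.61795691, -0.63363504, -0.53272684]), 'wrist_torque': array([0.00355494, 0.00578043, 0.02260129]), 'grip_width': 0.08556816893748267} 0.0187
```

View pics/scene0.png

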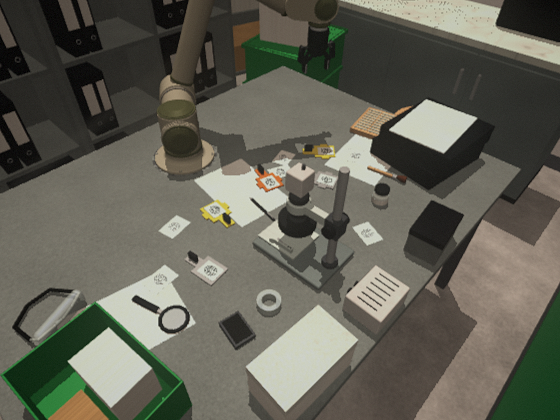

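View pics/top0.png

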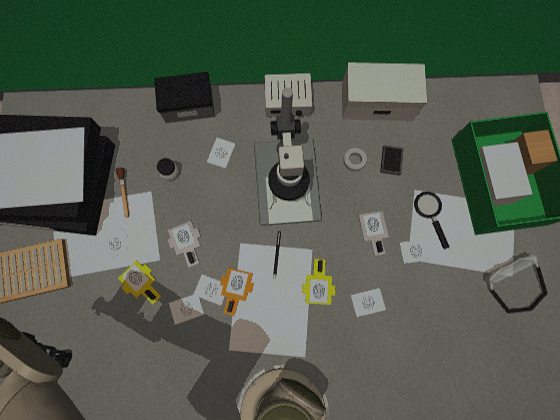

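View pics/wrist0.png

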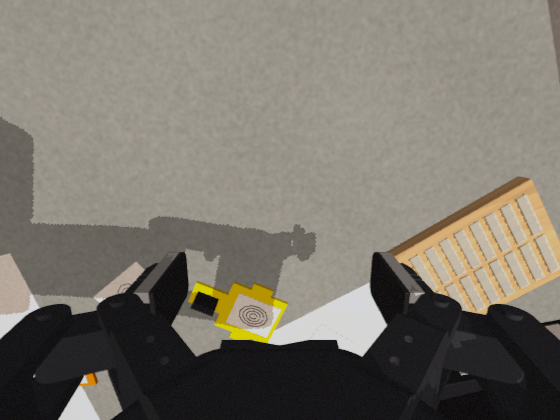

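```bash
python3 - <<'E'
import cv2,numpy as np
im=cv2.imread("pics/top0.png")
a=cv2.resize(im[205:275,150:220],None,fx=5.6,fy=5.6,interpolation=cv2.INTER_CUBIC)
b=cv2.resize(im[200:270,340:410],None,fx=5.6,fy=5.6,interpolation=cv2.INTER_CUBIC)
cv2.imwrite("pics/c1.png",np.hstack([a,b]))
cv2.imwrite("pics/c2.png",cv2.resize(im[125:235,240:340],None,fx=5.4,fy=5.4,interpolation=cv2.INTER_CUBIC))
E
```

```text
(no output)
```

View pics/c1.png

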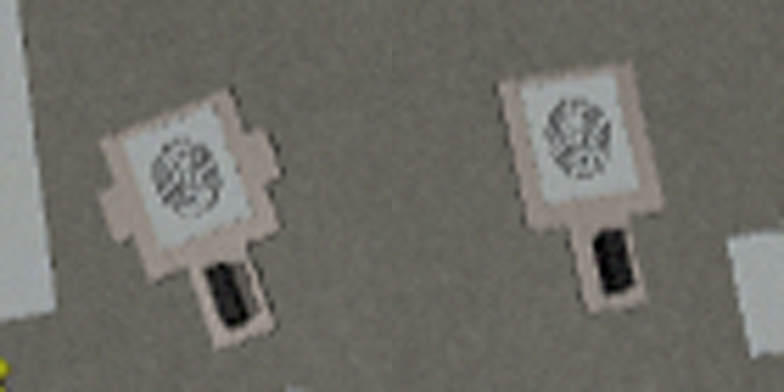

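View pics/c2.png

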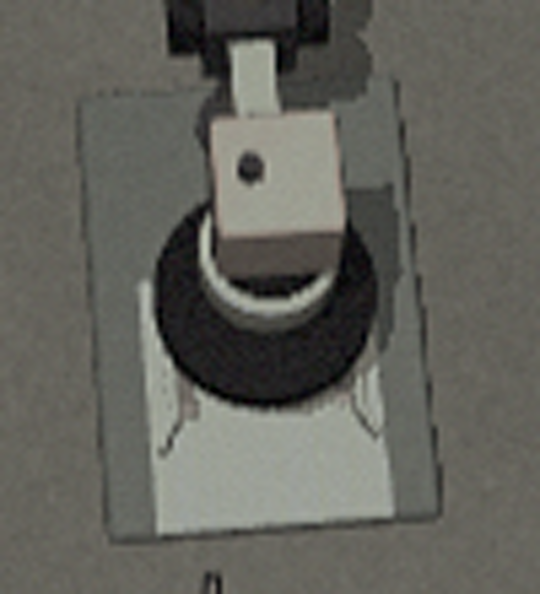

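```bash
cat > h.py <<'E'
import numpy as np
def ray(ci,px,z):
    H=420; f=H/2/np.tan(np.radians(ci['vertical_fov'])/2)
    px=np.atleast_2d(px).astype(float)
    d=np.c_[(px[:,0]-ci['cx'])/f,(px[:,1]-ci['cy'])/f,np.ones(len(px))]@ci['rotation'].T
    t=(z-ci['eye'][2])/d[:,2]
    return ci['eye']+d*t[:,None]
def proj(ci,P):
    H=420; f=H/2/np.tan(np.radians(ci['vertical_fov'])/2)
    c=(np.atleast_2d(P)-ci['eye'])@ci['rotation']
    return np.c_[ci['cx']+f*c[:,0]/c[:,2],ci['cy']+f*c[:,1]/c[:,2]]
E
python3 - <<'E'
from h import *
from rig import env
ci=env.camera_info("top")
c=lambda p,s,x,y: np.array(p)/s+np.array([x,y])-0.5+0.5/s
print("carrier corners",ray(ci,c([(100,140),(228,90),(280,232),(150,278)],5.6,150,205),.005)*1000)
print("grip",ray(ci,c([(229,295)],5.6,150,205),.031)*1000)
b=ray(ci,c([(110,542),(440,515),(398,80),(80,97)],5.4,240,125),.022)*1000
print("base",b)
def yaw(a): return np.degrees(np.arctan2(a[1],a[0]))
print(yaw(b[3]-b[0]),yaw(b[2]-b[1]),yaw(b[0]-b[1])-90)
b=ray(ci,c([(157,535),(397,515)],5.4,240,125),.028)*1000
print("floor front",b,yaw(b[0]-b[1])-90,np.linalg.norm(b[0]-b[1]))
E
```

```text
carrier corners [[505.56506894 315.36792871   5.        ]
 [529.83120301 249.02493669   5.        ]
 [454.10102279 221.4001033    5.        ]
 [432.60518605 288.01245742   5.        ]]
grip [[419.14220998 242.29563198  31.        ]]
base [[ 506.53349989   45.0932375    22.        ]
 [ 515.08602564 -131.28961596   22.        ]
 [ 763.64533053 -122.65451168   22.        ]
 [ 759.93360258   55.06878616   22.        ]]
2.2543868332556323 1.9896906824281342 2.7760075599392025
floor front [[ 508.25051291   19.90348445   28.        ]
 [ 514.64095579 -107.79268909   28.        ]] 2.8649269196782683 127.85597560210928
```

Emit:
play_rows --travel '[[2.6,-2.0,0],[2.6,-2.0,0],[2.6,-2.0,0],[2.6,-2.0,0],[2.6,-2.0,0],[2.6,-2.0,0],[2.6,-2.0,0],[2.6,-2.0,0],[2.6,-2.0,0],[2.6,-2.0,0],[2.6,-2.0,0],[2.0,-1.0,0]]' --rotation '[[0,0,0.061],[0,0,0.061],[0,0,0.061],[0,0,0.061],[0,0,0.061],[0,0,0.061],[0,0,0.061],[0,0,0.061],[0,0,0.061],[0,0,0.061],[0,0,0.061],[0,0,0.061]]' --claw '[8.5,8.5,8.5,8.5,8.5,8.5,8.5,8.5,8.5,8.5,8.5,8.5]' --squeeze 60

```text
time_s: 1.15
position: [0.5179, 0.2684, 0.1951]
tool_rot: [[-0.005, -0.382, 0.924], [-0.006, 0.924, 0.382], [-1.0, -0.004, -0.007]]
ft_force: [0.6, -0.3, 0.2]
grip_width: 0.0851
```

```bash
python3 - <<'E'
from rig import env
import cv2,numpy as np,pickle
ci=env.camera_info("wrist"); im=env.get_image("wrist"); cv2.imwrite("pics/w1.png",im[:,:,::-1]); pickle.dump(ci,open("w1.pkl","wb"))
print(ci['eye'],env.observe()['position'],env.observe()['qvel'])
E
```

```text
[0.45863268 0.24448843 0.37077065] [0.52081198 0.26704787 0.19461224] [ 3.29270875 -1.52916851  3.89484501  0.68668919 -1.41951948 12.38068659]
```

View pics/w1.png

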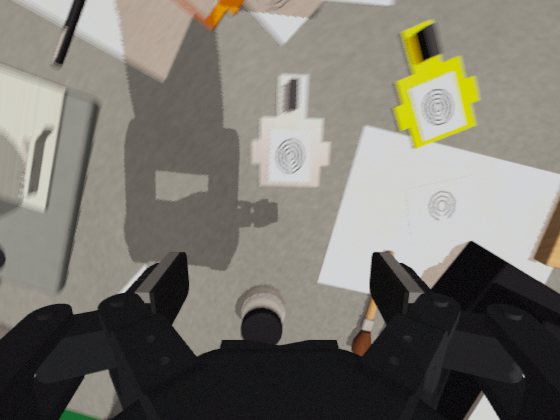

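```bash
python3 - <<'E'
from rig import env
import cv2,numpy as np,pickle
env.get_image("wrist")
ci=env.camera_info("wrist"); im=env.get_image("wrist"); c2=env.camera_info("wrist"); cv2.imwrite("pics/w2.png",im[:,:,::-1]); pickle.dump(ci,open("w2.pkl","wb"))
print(ci['eye'],c2['eye'],env.observe()['qvel'])
b=im[:,:,::-1]
cv2.imwrite("pics/w2c.png",cv2.resize(b[60:200,230:350],None,fx=4.2,fy=4.2,interpolation=cv2.INTER_CUBIC))
E
```

```text
[0.45930192 0.24485717 0.3701303 ] [0.4577209  0.24607585 0.37034143] [ 2.52017796 -1.48520078  1.66237427  0.43735418  0.04972135  1.83225905]
```

View pics/w2c.png

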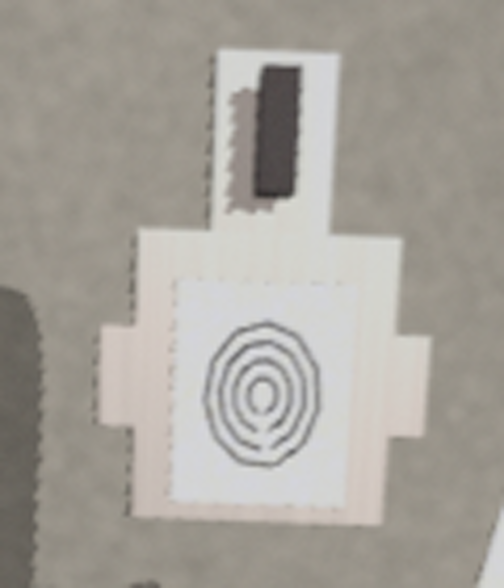

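```bash
cat >> h.py <<'E'
def fit(M,P): # model 2d -> world, rigid
    M=np.array(M,float);P=np.array(P)[:,:2]*1000
    m,p=M.mean(0),P.mean(0); A=(M-m).T@(P-p)
    th=np.arctan2(A[0,1]-A[1,0],A[0,0]+A[1,1]); c,s=np.cos(th),np.sin(th);R=np.array([[c,-s],[s,c]])
    t=p-R@m; r=P-(M@R.T+t); return t,np.degrees(th),r
E
python3 - <<'E'
from h import *
import pickle
ci=pickle.load(open("w2.pkl","rb"))
s=4.2; cv=lambda p: np.array(p)/s+np.array([230,60])-0.5+0.5/s
# image up = -x carrier; image right = +y? check
P=ray(ci,cv([(139,229),(403,240),(382,524),(134,517),(219,50),(340,54),(100,325),(432,338)]),.005)
M=[(-40,-36),(-40,36),(40,36),(40,-36),(-86,-16),(-86,16),(-14,-46),(-14,46)]
t,th,r=fit(M,P);print(t,th);print(r.round(1))
G=ray(ci,cv([(262,67),(299,67),(256,195),(296,197)]),.031)*1000
print(G.round(1),G.mean(0))
c,sn=np.cos(np.radians(th)),np.sin(np.radians(th));print("grip pred",t+np.array([c,sn])*-64)
E
```

```text
[481.13747804 270.16934077] 20.23791388507198
[[ 0.1 -0. ]
 [ 0.4  0.2]
 [-0.6 -0.4]
 [-0.3  0.2]
 [ 0.1  0.1]
 [-0.  -0. ]
 [ 0.1 -0.3]
 [ 0.2  0.2]]
[[409.4 238.1  31. ]
 [406.  246.5  31. ]
 [437.6 248.4  31. ]
 [434.2 257.9  31. ]] [421.81396974 247.72559654  31.        ]
grip pred [421.08856118 248.0305155 ]
```

Emit:
play_rows --travel '[[-0.6,-3.0,-0.8],[-0.6,-3.0,-0.8],[-0.6,-3.0,-0.8],[-0.6,-3.0,-0.8],[-0.6,-3.0,-0.8],[0.1,-3.0,-0.8],[0.1,-3.0,-0.8],[0.1,-3.0,-0.8],[0.1,-3.0,-0.8],[0.1,-3.0,-0.6],[0,-1,0],[0,0,0]]' --rotation '[[0,-0.044,-0.035],[0,-0.044,-0.035],[0,-0.044,-0.035],[0,-0.044,-0.035],[0,-0.044,-0.035],[0,-0.044,-0.035],[0,-0.044,-0.035],[0,-0.044,-0.035],[0,-0.044,-0.035],[0,-0.044,-0.035],[0,0,0],[0,0,0]]' --claw '[8.5,8.5,8.5,8.5,8.5,8.5,8.5,8.5,8.5,8.5,8.5,8.5]'

```text
time_s: 2.3
position: [0.4789, -0.0389, 0.114]
tool_rot: [[0.431, 0.004, 0.902], [-0.081, 0.996, 0.034], [-0.899, -0.088, 0.43]]
ft_force: [-1.1, -0.5, -0.6]
grip_width: 0.0853
```

```bash
cat > snap.py <<'E'
from rig import env
import cv2,pickle,sys
n=sys.argv[1]
ci=env.camera_info("wrist"); im=env.get_image("wrist"); c2=env.camera_info("wrist")
cv2.imwrite(f"pics/{n}.png",im[:,:,::-1]); pickle.dump(ci,open(n+".pkl","wb"))
s=env.observe();print(ci['eye'],c2['eye'],s['position'],s['tool_rot'].round(3))
E
python3 snap.py w3
```

```text
[ 0.34447284 -0.02649144  0.24274639] [ 0.34434266 -0.0257286   0.24272592] [ 0.47865674 -0.03803156  0.11390536] [[ 0.431  0.003  0.902]
 [-0.081  0.996  0.035]
 [-0.899 -0.088  0.429]]
```

View pics/w3.png

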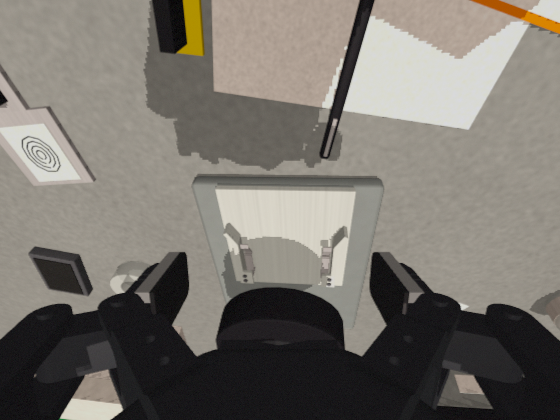

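```bash
python3 snap.py w4; python3 - <<'E'
import cv2
b=cv2.imread("pics/w4.png")
cv2.imwrite("pics/w4c.png",cv2.resize(b[170:300,190:390],None,fx=4,fy=4,interpolation=cv2.INTER_CUBIC))
E
```

```text
[ 0.34434266 -0.0257286   0.24272592] [ 0.34469916 -0.02529261  0.24294134] [ 0.4790571  -0.03744263  0.11414027] [[ 0.431  0.002  0.902]
 [-0.08   0.996  0.037]
 [-0.899 -0.088  0.43 ]]
```

View pics/w4c.png

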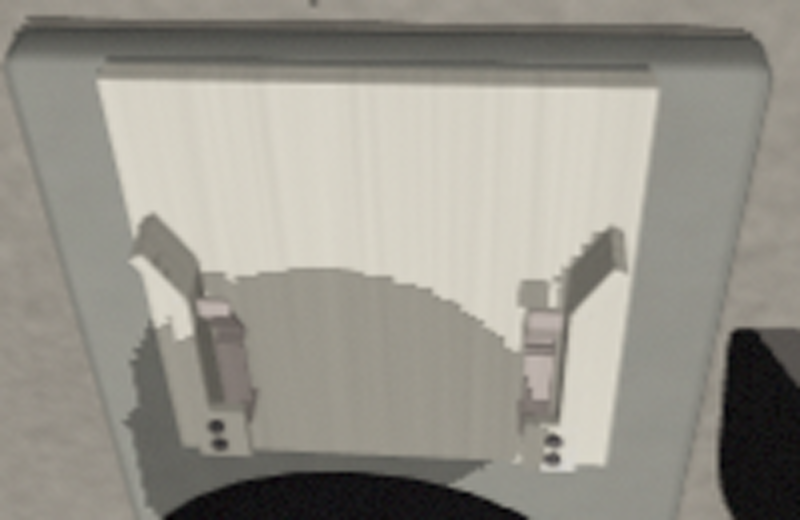

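```bash
python3 - <<'E'
from h import *
import pickle
ci=pickle.load(open("w4.pkl","rb"))
s=4; cv=lambda p: np.array(p)/s+np.array([190,170])-0.5+0.5/s
P=ray(ci,cv([(98,80),(659,88),(607,465)]),.028)
t,th,r=fit([(-100,-63),(-100,63),(40,63)],P);print(t,th,r.round(1))
P=ray(ci,cv([(98,80),(659,88),(607,465),(154,215),(610,228),(200,272),(565,280)]),.028)
M=[(-100,-63),(-100,63),(40,63),(-57,-56.2),(-57,56.2),(-42,-47.2),(-42,47.2)]
t,th,r=fit(M,P);print(t,th);print(r.round(1))
# predicted features overlay
c,sn=np.cos(np.radians(th)),np.sin(np.radians(th))
def W(x,y,z): return np.array([t[0]+c*x-sn*y,t[1]+sn*x+c*y,28+z])/1000
import cv2
b=cv2.resize(cv2.imread("pics/w4.png")[170:300,190:390],None,fx=4,fy=4,interpolation=cv2.INTER_CUBIC)
def L(a,bb,col):
    p=proj(ci,[W(*a),W(*bb)]); p=((p-[190,170]+.5)*4-.5); cv2.line(b,*[tuple(int(v) for v in q) for q in p],col,1)
for sg in(-1,1):
  for z in(0,15):
    L((-57,sg*56.2,z),(-42,sg*47.2,z),(0,0,255)); L((-42,sg*47.2,z),(22,sg*47.2,z),(0,0,255))
  L((-100,sg*63,0),(40,sg*63,0),(255,0,0)); L((-100,-63,0),(-100,63,0),(255,0,0)); L((-100,sg*90,-6),(155,sg*90,-6),(0,255,0));L((-100,-90,-6),(-100,90,-6),(0,255,0))
cv2.imwrite("pics/w4o.png",b)
E
```

```text
[612.08498088 -36.97342448] 2.751616287537538 [[ 0.1  0.3]
 [ 0.2 -0.2]
 [-0.3 -0.1]]
[613.3125368  -37.09244838] 2.888726931052628
[[-1.3  0.6]
 [-0.9  0.2]
 [-1.3 -0.1]
 [-1.8 -0.1]
 [-0.9 -0.1]
 [ 3.5  0.1]
 [ 2.7 -0.6]]
```

View pics/w4o.png

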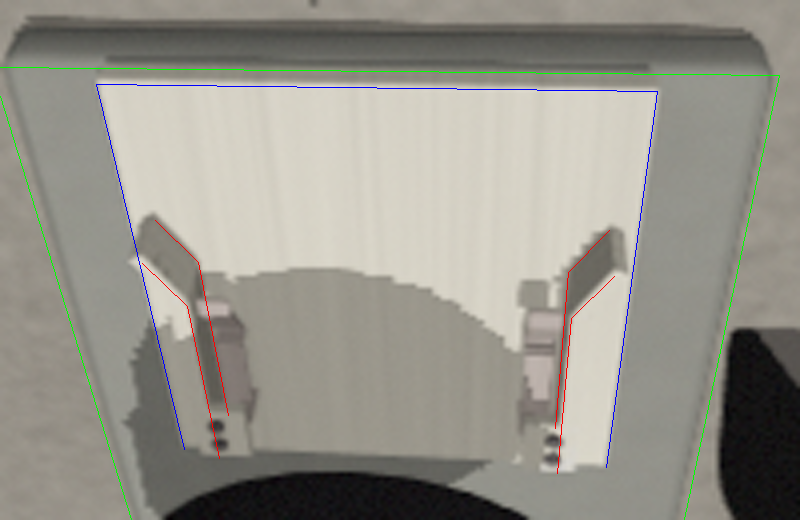

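```bash
cat > goto.py <<'E'
# usage: x y z(mm) yaw lean
from rig import env
import numpy as np,sys
from scipy.spatial.transform import Rotation as R
def tgt(yaw,lean):
    a=np.radians(lean);X=[np.sin(a),0,-np.cos(a)];Y=[0,1,0];Z=[np.cos(a),0,np.sin(a)]
    return R.from_euler('z',yaw,degrees=True).as_matrix()@np.array([X,Y,Z]).T
if __name__=="__main__":
    x,y,z,yaw,lean=map(float,sys.argv[1:6]);s=env.observe()
    print("d_mm",(np.array([x,y,z])-s['position']*1000).round(2),"rot",R.from_matrix(tgt(yaw,lean)@s['tool_rot'].T).as_rotvec().round(4),"F",s['ft_force'].round(1),"t",s['time_s'],"w",round(s['grip_width']*1000,1))
E
python3 goto.py 422 248.4 75 20.2 36
```

```text
d_mm [-57.06 285.84 -39.14] rot [ 0.1193 -0.1649  0.3611] F [ 0.8  0.2 -1. ] t 2.4 w 85.0
```

Emit:
play_rows --travel '[[-1.0,2.6,0],[-0.6,2.6,0],[-0.5,2.6,0],[-0.5,2.6,0],[-0.5,2.6,-0.4],[-0.5,2.6,-0.6],[-0.5,2.6,-0.6],[-0.5,2.6,-0.6],[-0.5,2.6,-0.6],[-0.5,2.6,-0.6],[-0.1,2.6,-0.5],[0,0,0]]' --rotation '[[0.011,-0.015,0.033],[0.011,-0.015,0.033],[0.011,-0.015,0.033],[0.011,-0.015,0.033],[0.011,-0.015,0.033],[0.011,-0.015,0.033],[0.011,-0.015,0.033],[0.011,-0.015,0.033],[0.011,-0.015,0.033],[0.011,-0.015,0.033],[0.011,-0.015,0.033],[0,0,0]]' --claw '[8,8,7,6,5,5,5,5,5,5,5,5]'

```text
time_s: 3.4
position: [0.4158, 0.2777, 0.0937]
tool_rot: [[0.534, -0.39, 0.75], [0.242, 0.921, 0.307], [-0.81, 0.017, 0.586]]
ft_force: [-0.7, 1.1, -0.1]
grip_width: 0.0498
```

```bash
python3 goto.py 422 248.4 75 20.2 36; python3 snap.py w5;python3 goto.py 422 248.4 75 20.2 36
```

```text
d_mm [  6.15 -29.3  -18.73] rot [-0.0152 -0.0083 -0.0485] F [-0.7  1.1 -0.1] t 3.4 w 49.8
[0.27355691 0.21527526 0.19655251] [0.27326085 0.21434975 0.19649172] [0.41555307 0.27651942 0.09351709] [[ 0.534 -0.389  0.751]
 [ 0.24   0.921  0.307]
 [-0.811  0.017  0.585]]
d_mm [  6.45 -28.12 -18.52] rot [-0.0145 -0.009  -0.0473] F [-0.9 -0.5 -0.9] t 3.45 w 49.9
```

View pics/w5.png

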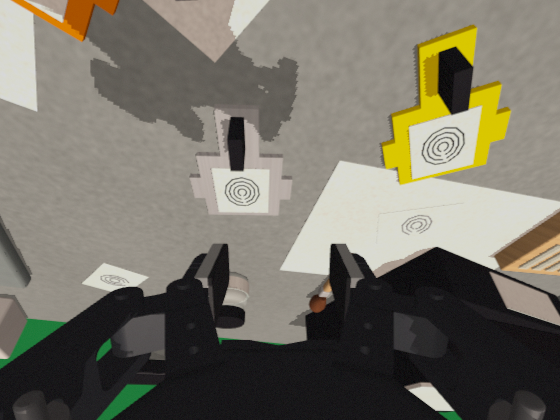

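Emit:
play_rows --travel '[[0.2,-0.7,-0.4],[0.2,-0.7,-0.5],[0.2,-0.7,-0.5],[0.1,-0.6,-0.4],[0,0,0],[0,0,0]]' --rotation '[[-0.004,-0.002,-0.012],[-0.004,-0.002,-0.012],[-0.004,-0.002,-0.012],[-0.003,-0.002,-0.012],[0,0,0],[0,0,0]]' --claw '[5,5,5,5,5,5]'

```text
time_s: 3.95
position: [0.4258, 0.2453, 0.0881]
tool_rot: [[0.538, -0.342, 0.771], [0.199, 0.94, 0.278], [-0.819, 0.004, 0.573]]
ft_force: [-0.0, 0.1, 0.5]
grip_width: 0.0499
```

```bash
python3 goto.py 422 248.4 16 20.2 36; python3 snap.py w6;python3 goto.py 422 248.4 16 20.2 36
```

```text
d_mm [ -3.8    3.07 -72.13] rot [ 0.0024 -0.0181  0.0033] F [-0.   0.1  0.5] t 3.95 w 49.9
[0.28150893 0.19227098 0.19342582] [0.2815092  0.19236513 0.19343377] [0.42579288 0.24545661 0.08814839] [[ 0.538 -0.342  0.771]
 [ 0.199  0.94   0.278]
 [-0.819  0.004  0.573]]
d_mm [ -3.79   2.94 -72.15] rot [ 0.0024 -0.018   0.0031] F [-0.2 -0.4 -1.4] t 4.0 w 50.1
```

View pics/w6.png

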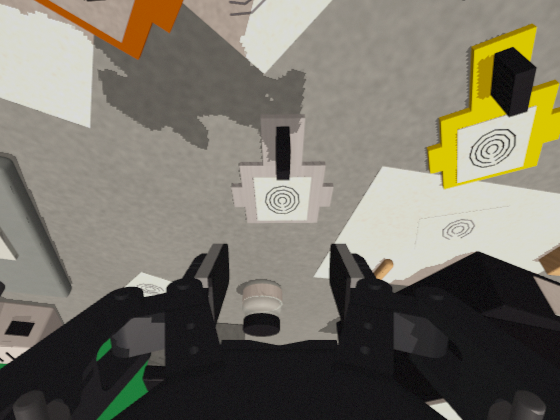

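Emit:
play_rows --travel '[[-0.1,0.1,-1.2],[-0.1,0.1,-1.3],[-0.1,0.1,-1.3],[-0.1,0,-1.2],[0,0,-0.5],[0,0,0],[0,0,0]]' --rotation '[[0.001,-0.004,0.001],[0,-0.005,0.001],[0.001,-0.004,0.001],[0,-0.005,0],[0,0,0],[0,0,0],[0,0,0]]' --claw '[5,5,5,5,5,5,5]'

```text
time_s: 4.58
position: [0.4326, 0.2433, 0.0687]
tool_rot: [[0.51, -0.355, 0.784], [0.21, 0.935, 0.287], [-0.834, 0.018, 0.551]]
ft_force: [0.1, -0.5, 0.5]
grip_width: 0.05
```

```bash
python3 goto.py 422 248.4 14.5 20.2 36
```

```text
d_mm [-10.63   5.09 -54.25] rot [-0.0016 -0.0482 -0.0104] F [ 0.1 -0.5  0.5] t 4.5833 w 50.0
```

```bash
python3 -c "
from rig import env
s=env.observe();print(s['q'].round(1),s['qvel'].round(1))"
```

```text
[  12.3   17.5  121.    33.5   10.  -129.6] [-0.2  0.2 -0.1  0.2  0.  -0.3]
```

```bash
cat > kin.py <<'E'
import numpy as np
from scipy.optimize import least_squares
from scipy.spatial.transform import Rotation as R
E3=lambda a,x:R.from_euler(x,a,degrees=True).as_matrix()
def fk(q,p):
    d,h,a,b,L,e=p
    R1=E3(q[0],'z');R2=R1@E3(q[1],'y');R3=R2@E3(q[2],'y');R5=R3@E3(q[3],'z')@E3(q[4],'y')
    t=R1@np.array([0,d,h])+R2@[0,0,a]+R3@[e,0,b]
    x=R5[:,2]
    return t+L*x,x,R5
E
python3 - <<'E'
from kin import *
from rig import env
s=env.observe()
D=[(np.array([5.57313242e+01,2.18344703e+01,7.43703508e+01,0,8.38592323e+01,-12.3]),np.array([0.20529762,0.509981,0.1978577])),(s['q'],s['position'])]
print(fk(s['q'],[0]*6)[1],s['tool_rot'][:,0])
r=least_squares(lambda p:np.r_[np.concatenate([fk(q,p)[0]-P for q,P in D]),0.001*p[5]],[.12,.25,.45,.4,.25,0]);print(r.x,np.abs(r.fun).max())
E
```

```text
[ 0.50988421  0.20980499 -0.83426612] [ 0.50988421  0.20980499 -0.83426612]
[0.11749872 0.13011637 0.53709254 0.35080307 0.29050555 0.10300355] 0.00010300354666430992
```

```bash
python3 goto.py 415.5 246 50 20.2 24
```

```text
d_mm [-17.13   2.69 -18.75] rot [-0.0749  0.148  -0.0085] F [ 0.1 -0.5  0.5] t 4.5833 w 50.0
```

Emit:
play_rows --travel '[[-0.3,0,-0.3],[-0.4,0.1,-0.4],[-0.4,0.1,-0.4],[-0.4,0.1,-0.5],[-0.2,0,-0.3],[0,0,0],[0,0,0]]' --rotation '[[-0.015,0.03,-0.002],[-0.015,0.03,-0.002],[-0.015,0.03,-0.002],[-0.015,0.03,-0.002],[-0.015,0.03,0],[0,0,0],[0,0,0]]' --claw '[5,5,5,5,5,5,5]'

```text
time_s: 5.17
position: [0.4147, 0.2455, 0.0503]
tool_rot: [[0.378, -0.343, 0.86], [0.134, 0.939, 0.316], [-0.916, -0.004, 0.401]]
ft_force: [0.7, 0.4, -0.3]
grip_width: 0.0499
```

```bash
python3 goto.py 415.5 246 14 20.2 24; python3 - <<'E'
from kin import *
from goto import tgt
from rig import env
s=env.observe()
D=[(np.array([5.57313242e+01,2.18344703e+01,7.43703508e+01,0,8.38592323e+01,-12.3]),np.array([0.20529762,0.509981,0.1978577])),(np.array([12.3,17.5,121.0,33.5,10,-129.6]),np.array([.4326,.2433,.0687])),(s['q'],s['position'])]
print(s['q'].round(1))
r=least_squares(lambda p:np.r_[np.concatenate([fk(q,p)[0]-P for q,P in D])],[.12,.25,.45,.4,.25,0]);p=r.x;print(p,np.abs(r.fun).max())
def q5(T,yaw,lean):
    x=tgt(yaw,lean)[:,0]; w=np.array(T)/1000-p[4]*x
    f=lambda v: fk([*v,0,0,0],np.r_[p[:4],0,p[5]])[0]-w
    k=least_squares(f,[20,20,120]); fa=fk([*k.x,0,0,0],p)[1]
    return k.x.round(1),np.degrees(np.arccos(fa@x)).round(1),np.abs(k.fun).max().round(4)
for z in(50,14):
  for l in (20,24,28,30,32): print(z,l,q5((415.5,246,z),20.2,l))
for l in (24,28,32,36): print('seat',l,q5((612-68,-40,42),2.8,l))
E
```

```text
d_mm [  0.77   0.51 -36.26] rot [ 0.0059 -0.0049  0.0024] F [ 0.7  0.4 -0.3] t 5.1667 w 49.9
[ 15.5  19.  116.2   4.5  21.3 -98.4]
[0.11765404 0.12614877 0.5380131  0.35034004 0.28850187 0.10192493] 0.0002341008162884961
50 20 (array([ 15.5,  19.5, 113.2]), np.float64(27.5), np.float64(0.0))
50 24 (array([ 15.3,  19. , 116.4]), np.float64(20.7), np.float64(0.0))
50 28 (array([ 15. ,  19. , 119.6]), np.float64(13.7), np.float64(0.0))
50 30 (array([ 14.9,  19.1, 121.2]), np.float64(10.1), np.float64(0.0))
50 32 (array([ 14.7,  19.3, 122.9]), np.float64(6.6), np.float64(0.0))
14 20 (array([ 15.5,  23.9, 115.6]), np.float64(20.5), np.float64(0.0))
14 24 (array([ 15.3,  23.9, 118.9]), np.float64(13.5), np.float64(0.0))
14 28 (array([ 15. ,  24.2, 122.1]), np.float64(6.3), np.float64(0.0))
14 30 (array([ 14.9,  24.6, 123.7]), np.float64(3.2), np.float64(0.0))
14 32 (array([ 14.7,  25. , 125.3]), np.float64(3.7), np.float64(0.0))
seat 24 (array([-22. ,  24.3, 107.9]), np.float64(27.5), np.float64(0.0))
seat 28 (array([-23.1,  24.1, 111.1]), np.float64(22.5), np.float64(0.0))
seat 32 (array([-24.3,  24.2, 114.3]), np.float64(18.6), np.float64(0.0))
seat 36 (array([-25.5,  24.7, 117.5]), np.float64(17.0), np.float64(0.0))
```

Emit:
play_rows --travel '[[0.1,0,-0.7],[0.1,0.1,-0.8],[0,0,-0.8],[0,0,-0.8],[0,0,-0.4],[0,0,0],[0,0,0]]' --rotation '[[0.002,-0.001,0.001],[0.002,-0.002,0.001],[0.002,-0.002,0],[0,0,0],[0,0,0],[0,0,0],[0,0,0]]' --claw '[5,5,5,5,5,5,5]'

```text
time_s: 5.75
position: [0.4169, 0.246, 0.0158]
tool_rot: [[0.389, -0.344, 0.854], [0.143, 0.939, 0.313], [-0.91, -0.0, 0.415]]
ft_force: [0.2, 0.1, -0.8]
grip_width: 0.05
```

```bash
python3 goto.py 416.4 246.4 13 20.2 24; python3 snap.py w7
```

```text
d_mm [-0.53  0.39 -2.79] rot [-0.0029  0.0083  0.0015] F [ 0.2  0.1 -0.8] t 5.75 w 50.0
[0.29309595 0.20059202 0.14756834] [0.29311666 0.20060748 0.14766066] [0.41700364 0.24604262 0.0159452 ] [[ 0.39  -0.344  0.854]
 [ 0.143  0.939  0.313]
 [-0.91  -0.     0.415]]
```

View pics/w7.png

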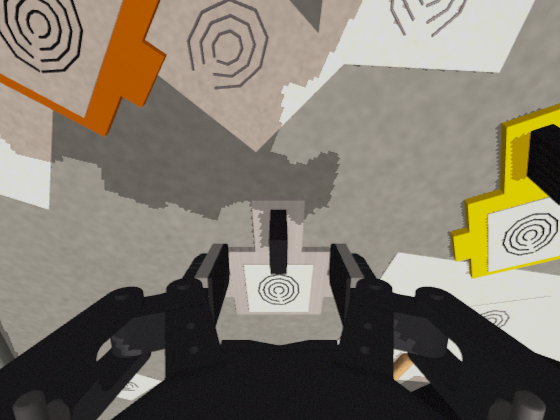

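Emit:
play_rows --travel '[[0,0,-0.3],[0,0,0],[0,0,0],[0,0,0],[0,0,0],[0,0,0],[0,0,0],[0,0,0]]' --rotation '[[0,0.004,0],[0,0,0],[0,0,0],[0,0,0],[0,0,0],[0,0,0],[0,0,0],[0,0,0]]' --claw '[4,2.5,1.5,0.5,0.5,0.5,0.5,0.5]' --squeeze 70

```text
time_s: 6.47
position: [0.4178, 0.2463, 0.0144]
tool_rot: [[0.389, -0.344, 0.855], [0.144, 0.939, 0.313], [-0.91, 0.001, 0.415]]
ft_force: [-0.9, 0.6, -0.2]
grip_width: 0.005
```

```bash
python3 goto.py 416.4 246.4 13 20.2 24; python3 snap.py w8
```

```text
d_mm [-1.41  0.1  -1.36] rot [-0.004   0.0076  0.0013] F [-0.9  0.6 -0.2] t 6.4667 w 5.0
[0.29407138 0.20072491 0.14615952] [0.29407027 0.20072471 0.14615434] [0.41780742 0.24630788 0.01434167] [[ 0.389 -0.344  0.855]
 [ 0.144  0.939  0.313]
 [-0.91   0.001  0.414]]
```

View pics/w8.png

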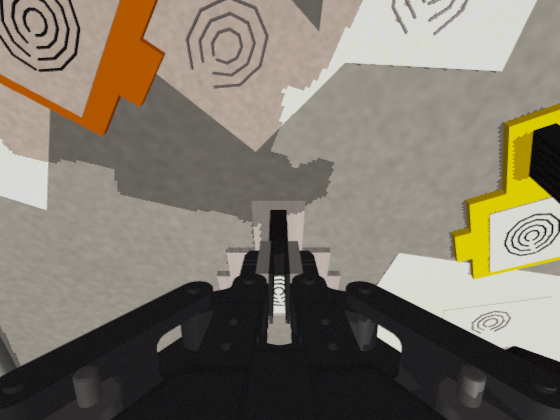

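```bash
python3 - <<'E'
from h import *
import pickle,cv2
ci=pickle.load(open("w8.pkl","rb"))
b=cv2.imread("pics/w8.png")
th=np.radians(20.2);c,s=np.cos(th),np.sin(th)
W=lambda x,y,z:np.array([481.1+c*x-s*y,270.2+s*x+c*y,z])/1000
for x in(-79,-49):
  for y in(-5,5):
    for z in(5,31):
      p=proj(ci,W(x,y,z))[0];print(x,y,z,p.round(1));cv2.circle(b,tuple(int(v) for v in p),2,(0,0,255) if z==31 else (0,255,0),-1)
T=np.array([.4178,.2463,.01434]);print("tcp",proj(ci,T)); cv2.circle(b,tuple(int(v) for v in proj(ci,T)[0]),3,(255,0,255),-1)
cv2.imwrite("pics/w8o.png",cv2.resize(b[180:360,180:380],None,fx=3.3,fy=3.3,interpolation=cv2.INTER_CUBIC))
E
```

```text
-79 -5 5 [271.4 209.6]
-79 -5 31 [270.6 240.7]
-79 5 5 [287.9 209.5]
-79 5 31 [289.1 240.7]
-49 -5 5 [272.2 243.6]
-49 -5 31 [271.6 275.3]
-49 5 5 [287.1 243.6]
-49 5 31 [288.1 275.2]
tcp [[278.78673676 233.73881277]]
```

View pics/w8o.png

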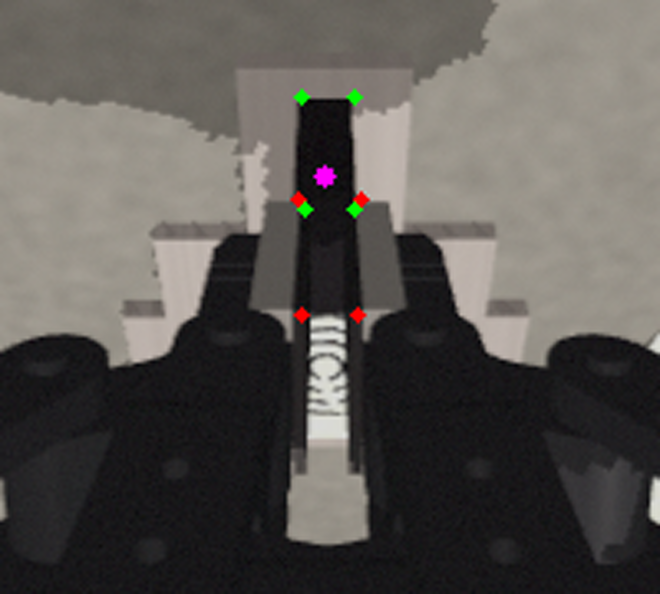

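Emit:
play_rows --travel '[[0,0,0],[0,0,0],[0,0,0],[0,0,0]]' --rotation '[[0,0,0],[0,0,0],[0,0,0],[0,0,0]]' --claw '[0,0,0,0]' --squeeze 80

```text
time_s: 6.85
position: [0.4178, 0.2463, 0.0144]
tool_rot: [[0.389, -0.344, 0.855], [0.144, 0.939, 0.313], [-0.91, 0.001, 0.415]]
ft_force: [-0.3, 0.4, -0.5]
grip_width: 0.0002
```

```bash
python3 snap.py w9;  python3 -c "
import cv2
b=cv2.imread('pics/w9.png');cv2.imwrite('pics/w9c.png',cv2.resize(b[180:360,180:380],None,fx=3.3,fy=3.3,interpolation=cv2.INTER_CUBIC))"
```

```text
[0.29405749 0.20073033 0.14615454] [0.29405726 0.20073002 0.14615354] [0.41781493 0.24629899 0.01436757] [[ 0.389 -0.344  0.855]
 [ 0.144  0.939  0.313]
 [-0.91   0.001  0.415]]
```

View pics/w9c.png

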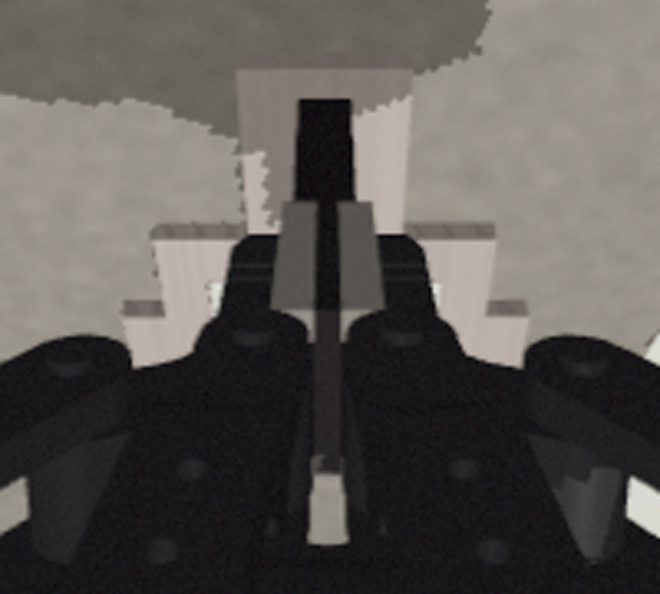

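```bash
python3 - <<'E'
from h import *
import pickle
from rig import env
s=env.observe();ci=env.camera_info("wrist");R=s['tool_rot'];T=s['position']
for back in(0,5,10,15,20,25,40):
    print(back,[proj(ci,T-R[:,0]*back/1000+R[:,2]*k/1000+R[:,1]*.008)[0].round(0).tolist() for k in(-11,0,11)])
ci=pickle.load(open("w1.pkl","rb"))
E
```

```text
0 [[292.0, 217.0], [292.0, 234.0], [292.0, 251.0]]
5 [[292.0, 219.0], [292.0, 237.0], [292.0, 254.0]]
10 [[293.0, 222.0], [293.0, 240.0], [292.0, 258.0]]
15 [[293.0, 225.0], [293.0, 243.0], [293.0, 261.0]]
20 [[294.0, 228.0], [293.0, 247.0], [293.0, 265.0]]
25 [[294.0, 231.0], [294.0, 250.0], [294.0, 269.0]]
40 [[296.0, 242.0], [295.0, 263.0], [295.0, 284.0]]
```

```bash
python3 - <<'E'
from rig import env
from h import *
import cv2
s=env.observe();T=s['position'];R=s['tool_rot']
out=[]
for n in("scene","top"):
    ci=env.camera_info(n);im=env.get_image(n)[:,:,::-1].copy()
    p=proj(ci,[T,T-R[:,0]*.02,T-R[:,0]*.06]);print(n,p.round(1))
    x,y=p[0].astype(int);x0,y0=x-45,y-40
    c=cv2.resize(im[y0:y0+70,x0:x0+65],None,fx=6,fy=6,interpolation=cv2.INTER_CUBIC)
    for q in p: cv2.circle(c,tuple(int(v) for v in (q-[x0,y0]+.5)*6),3,(255,0,255),-1)
    out.append(c)
cv2.imwrite("pics/z1.png",np.hstack(out))
E
```

```text
scene [[308.6 172.7]
 [306.8 168.2]
 [303.1 159. ]]
top [[190.2 258.5]
 [189.9 260.5]
 [189.4 264.6]]
```

View pics/z1.png

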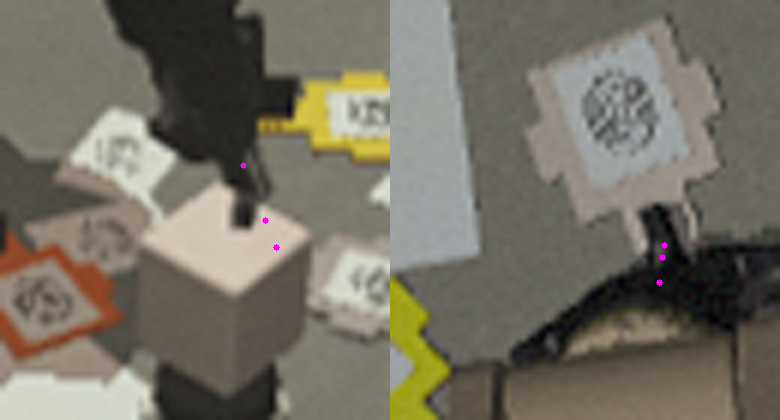

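```bash
python3 - <<'E'
from rig import env
from h import *
import cv2
im=cv2.imread("pics/scene0.png");ci=env.camera_info("scene")
T=np.array([.2053,.51,.1979]);Y=np.array([.3735,.9276,-.001])
c=cv2.resize(im[0:90,270:370],None,fx=6,fy=6,interpolation=cv2.INTER_CUBIC)
for back in(0,.013,.04):
  for y in(-.0427,0,.0427):
    q=proj(ci,T+[0,0,back]+Y*y)[0]; cv2.circle(c,tuple(int(v) for v in (q-[270,0]+.5)*6),3,(255,0,255) if back==0 else (0,255,255) if back<.03 else (0,255,0),-1)
cv2.imwrite("pics/z2.png",c)
E
```

```text
(no output)
```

View pics/z2.png

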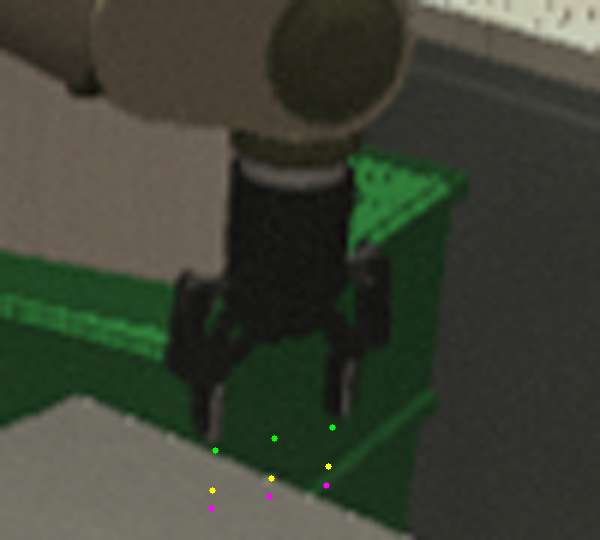

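```bash
cat >> kin.py <<'E'
p=np.array([0.11765404,0.12614877,0.5380131,0.35034004,0.28850187,0.10192493])
from goto import tgt
def q5(T,yaw,lean,B=33):
    x=tgt(yaw,lean)[:,0]; T=np.array(T)/1000+B/1000*x; w=T-p[4]*x
    f=lambda v: fk([*v,0,0,0],np.r_[p[:4],0,p[5]])[0]-w
    k=least_squares(f,[20,20,120]); fa=fk([*k.x,0,0,0],p)[1]
    return (T*1000).round(1),k.x.round(1),np.degrees(np.arccos(fa@x)).round(1),np.abs(k.fun).max().round(4)
E
python3 - <<'E'
from kin import *
c,s=np.cos(np.radians(20.2)),np.sin(np.radians(20.2))
for xt in(-64,-70):
 for l in (14,18,20,22): print(xt,l,*q5((481.1+c*xt,270.2+s*xt,13),20.2,l))
for l in (20,24,28,32,36): print('mouth',l,*q5((612-45-66,-42,42),2.8,l))
for l in (20,24,28,32,36): print('seat',l,*q5((612-66,-40,42),2.8,l))
E
```

```text
-64 14 [428.5 250.9 -19. ] [ 16.   29.4 110.6] 26.1 0.0
-64 18 [430.6 251.6 -18.4] [ 15.9  29.1 113.4] 19.5 0.0
-64 20 [431.6 252.  -18. ] [ 15.8  29.1 114.8] 16.2 0.0
-64 22 [432.6 252.4 -17.6] [ 15.7  29.1 116.3] 12.8 0.0
-70 14 [422.9 248.8 -19. ] [ 16.   29.1 111.5] 25.5 0.0
-70 18 [425.  249.6 -18.4] [ 15.8  28.8 114.3] 18.9 0.0
-70 20 [426.  249.9 -18. ] [ 15.7  28.8 115.8] 15.6 0.0
-70 22 [427.  250.3 -17.6] [ 15.6  28.8 117.2] 12.2 0.0
mouth 20 [512.3 -41.4  11. ] [-22.8  26.2 111.2] 25.8 0.0
mouth 24 [514.4 -41.3  11.9] [-23.9  26.  114.1] 20.9 0.0
mouth 28 [516.5 -41.2  12.9] [-25.   26.2 117. ] 17.1 0.0
mouth 32 [518.5 -41.1  14. ] [-26.2  26.6 119.8] 15.6 0.0
mouth 36 [520.4 -41.1  15.3] [-27.4  27.5 122.7] 17.3 0.0
seat 20 [557.3 -39.4  11. ] [-20.3  29.  104.4] 29.1 0.0
seat 24 [559.4 -39.3  11.9] [-21.2  28.7 107.3] 23.8 0.0
seat 28 [561.5 -39.2  12.9] [-22.1  28.7 110.1] 19.1 0.0
seat 32 [563.5 -39.1  14. ] [-23.   28.9 112.9] 15.9 0.0
seat 36 [565.4 -39.1  15.3] [-24.   29.5 115.7] 15.5 0.0
```

```bash
python3 goto.py 429.7 251.3 -18 20.2 20
```

```text
d_mm [ 11.88   4.98 -32.35] rot [-0.0281  0.0731  0.0014] F [ 0.3  0.7 -0.3] t 7.0 w 0.2
```

Emit:
play_rows --travel '[[0.2,0.1,0.1],[0.4,0.2,0],[0.4,0.2,0],[0.2,0.1,0],[0,0,-0.5],[0,0,-0.6],[0,0,-0.6],[0,0,-0.4],[0,0,0],[0,0,0]]' --rotation '[[-0.005,0.014,0],[-0.006,0.015,0],[-0.006,0.015,0.001],[-0.006,0.015,0],[-0.005,0.014,0],[0,0,0],[0,0,0],[0,0,0],[0,0,0],[0,0,0]]' --claw '[4,4,4,4,4,4,4,4,4,4]'

```text
time_s: 7.83
position: [0.4282, 0.2518, -0.0091]
tool_rot: [[0.315, -0.345, 0.884], [0.116, 0.939, 0.325], [-0.942, -0.0, 0.336]]
ft_force: [-1.0, -0.2, -0.2]
grip_width: 0.04
```

```bash
python3 goto.py 429.7 251.3 -18 20.2 20; python3 snap.py w10
```

```text
d_mm [ 1.46 -0.46 -8.91] rot [ 0.0024 -0.0063  0.0007] F [-1.  -0.2 -0.2] t 7.8333 w 40.0
[0.31542655 0.21028744 0.13354625] [0.31539452 0.21027879 0.13361669] [ 0.42818443  0.25176231 -0.00901789] [[ 0.315 -0.345  0.884]
 [ 0.116  0.939  0.325]
 [-0.942 -0.     0.336]]
```

View pics/w10.png

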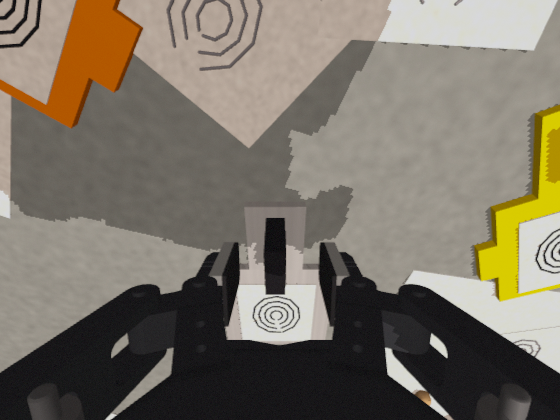

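Emit:
play_rows --travel '[[0.1,-0.1,-0.4],[0.1,0,-0.4],[0,0,-0.2],[0,0,0],[0,0,0]]' --rotation '[[0.001,-0.003,0],[0.001,-0.003,0],[0,0,0],[0,0,0],[0,0,0]]' --claw '[4,4,4,4,4]'

```text
time_s: 8.3
position: [0.4303, 0.2505, -0.0199]
tool_rot: [[0.322, -0.345, 0.882], [0.118, 0.939, 0.324], [-0.939, -0.0, 0.343]]
ft_force: [-0.5, 1.1, -0.4]
grip_width: 0.0401
```

```bash
python3 goto.py 429.7 251.3 -18 20.2 20
```

```text
d_mm [-0.61  0.79  1.87] rot [0.0001 0.0009 0.0008] F [-0.5  1.1 -0.4] t 8.3 w 40.1
```

Emit:
play_rows --travel '[[0,0,0.2],[0,0,0],[0,0,0],[0,0,0],[0,0,0],[0,0,0],[0,0,0]]' --rotation '[[0,0,0],[0,0,0],[0,0,0],[0,0,0],[0,0,0],[0,0,0],[0,0,0]]' --claw '[2.5,1.5,0.5,0.2,0.2,0.2,0.2]' --squeeze 80

```text
time_s: 8.88
position: [0.4299, 0.2505, -0.0173]
tool_rot: [[0.322, -0.345, 0.882], [0.118, 0.939, 0.324], [-0.94, -0.0, 0.342]]
ft_force: [0.6, 0.2, -1.0]
grip_width: 0.0079
```

```bash
python3 goto.py 429.7 251.3 -18 20.2 20; python3 snap.py w11; python3 -c "
import cv2
b=cv2.imread('pics/w11.png');cv2.imwrite('pics/w11c.png',cv2.resize(b[180:360,180:380],None,fx=3.3,fy=3.3,interpolation=cv2.INTER_CUBIC))"
```

```text
d_mm [-0.19  0.77 -0.71] rot [0.0001 0.0005 0.0006] F [ 0.6  0.2 -1. ] t 8.8833 w 7.9
[0.31614718 0.2087218  0.12447202] [0.31614922 0.20872069 0.12446498] [ 0.4299179   0.25053181 -0.01728652] [[ 0.322 -0.345  0.882]
 [ 0.118  0.939  0.324]
 [-0.94  -0.     0.342]]
```

View pics/w11c.png

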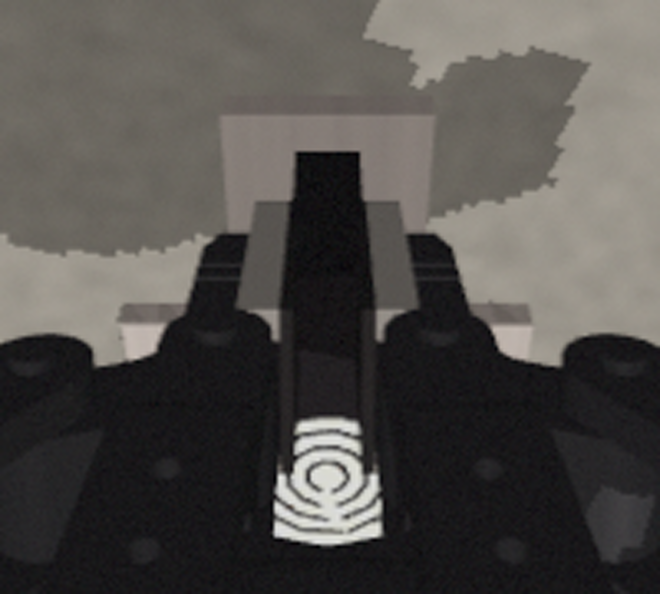

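Emit:
play_rows --travel '[[0,0,0.6],[0,0,1.2],[0,0,1.4],[0,0,1.4],[0,0,0.8],[0,0,0],[0,0,0]]' --rotation '[[0,0,0],[0,0,0],[0,0,0],[0,0,0],[0,0,0],[0,0,0],[0,0,0]]' --claw '[0.2,0.2,0.2,0.2,0.2,0.2,0.2]'

```text
time_s: 9.52
position: [0.4285, 0.25, 0.0399]
tool_rot: [[0.319, -0.345, 0.883], [0.116, 0.939, 0.324], [-0.941, -0.0, 0.339]]
ft_force: [-0.2, 0.5, -1.4]
grip_width: 0.0079
```

```bash
python3 goto.py 482.5 -43.3 45 2.8 20; python3 snap.py w12
```

```text
d_mm [  54.01 -293.29    5.13] rot [ 0.0011 -0.0028 -0.3029] F [-0.2  0.5 -1.4] t 9.5167 w 7.9
[0.31518986 0.20838882 0.18206086] [0.31520413 0.20839801 0.18191069] [0.42850881 0.24996097 0.03970391] [[ 0.318 -0.344  0.883]
 [ 0.116  0.939  0.324]
 [-0.941 -0.     0.339]]
```

View pics/w12.png

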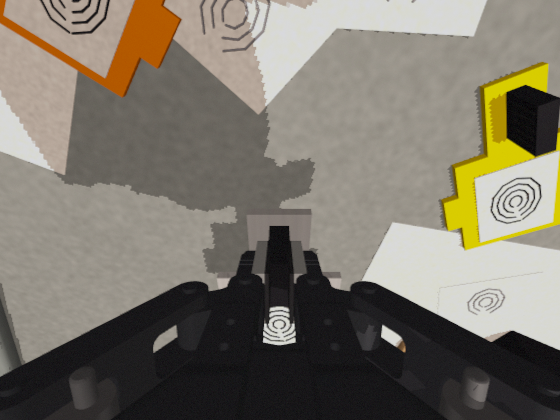

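Emit:
play_rows --travel '[[0.2,-1.2,0.2],[0.5,-2.4,0.2],[0.5,-2.6,0.2],[0.5,-2.6,0],[0.5,-2.6,0],[0.5,-2.6,0],[0.5,-2.6,0],[0.5,-2.6,0],[0.5,-2.6,0],[0.5,-2.4,0],[0.4,-1.2,0],[0,0,0]]' --rotation '[[0,0,-0.02],[0,0,-0.03],[0,0,-0.03],[0,0,-0.03],[0,0,-0.03],[0,0,-0.03],[0,0,-0.03],[0,0,-0.03],[0,0,-0.03],[0,0,-0.02],[0,0,0],[0,0,0]]' --claw '[0.2,0.2,0.2,0.2,0.2,0.2,0.2,0.2,0.2,0.2,0.2,0.2]'

```text
time_s: 10.57
position: [0.4766, -0.0159, 0.0388]
tool_rot: [[0.327, -0.06, 0.943], [0.021, 0.998, 0.056], [-0.945, 0.001, 0.328]]
ft_force: [-0.3, -0.8, -2.2]
grip_width: 0.0079
```

```bash
python3 goto.py 482.5 -43.3 14 2.8 20
```

```text
d_mm [  5.92 -27.42 -24.76] rot [-0.0006 -0.0152 -0.0115] F [-0.3 -0.8 -2.2] t 10.5667 w 7.9
```

Emit:
play_rows --travel '[[0,-0.6,0],[0,-0.7,-0.2],[-0.1,-0.7,-0.4],[-0.1,-0.5,-0.4],[0,0,-0.3],[0,0,0],[0,0,0]]' --rotation '[[0,-0.004,-0.003],[0,-0.004,-0.003],[0,-0.004,-0.003],[0,-0.003,-0.003],[0,0,0],[0,0,0],[0,0,0]]' --claw '[0.2,0.2,0.2,0.2,0.2,0.2,0.2]'

```text
time_s: 11.15
position: [0.4713, -0.0384, 0.0217]
tool_rot: [[0.334, -0.048, 0.941], [0.02, 0.999, 0.044], [-0.942, 0.004, 0.335]]
ft_force: [-0.1, -0.3, -1.3]
grip_width: 0.0082
```

```bash
python3 goto.py 474.5 -43.7 13 2.8 20;python3 snap.py w13
```

```text
d_mm [ 3.16 -5.31 -8.69] rot [-0.0039 -0.0081  0.0009] F [-0.1 -0.3 -1.3] t 11.15 w 8.2
[ 0.35144221 -0.04434409  0.16446578] [ 0.35142622 -0.04428808  0.16451673] [ 0.47131803 -0.03827568  0.02173927] [[ 0.334 -0.048  0.941]
 [ 0.02   0.999  0.044]
 [-0.942  0.004  0.335]]
```

View pics/w13.png

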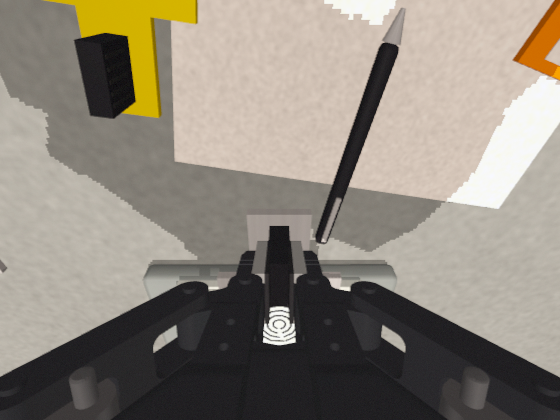

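Emit:
play_rows --travel '[[0.1,-0.2,-0.2],[0.1,-0.2,-0.3],[0.1,-0.1,-0.2],[0,0,0],[0,0,0]]' --rotation '[[-0.001,-0.003,0],[-0.002,-0.003,0.001],[-0.001,-0.002,0],[0,0,0],[0,0,0]]' --claw '[0.2,0.2,0.2,0.2,0.2]'

```text
time_s: 11.62
position: [0.475, -0.0427, 0.0144]
tool_rot: [[0.343, -0.051, 0.938], [0.017, 0.999, 0.048], [-0.939, -0.001, 0.343]]
ft_force: [-0.1, -0.1, -2.3]
grip_width: 0.0078
```

```bash
python3 goto.py 474.5 -43.7 13.5 2.8 20; python3 - <<'E'
from rig import env
import cv2,numpy as np
a=env.get_image("top")[:,:,::-1];b=env.get_image("scene")[:,:,::-1]
cv2.imwrite("pics/z3.png",np.hstack([cv2.resize(a[150:270,240:340],None,fx=4,fy=4.2,interpolation=cv2.INTER_CUBIC),cv2.resize(b[180:300,230:330],None,fx=4,fy=4.2,interpolation=cv2.INTER_CUBIC)]))
E
```

```text
d_mm [-0.47 -1.04 -0.87] rot [ 0.001   0.0014 -0.0024] F [-0.1 -0.1 -2.3] t 11.6167 w 7.8
```

View pics/z3.png

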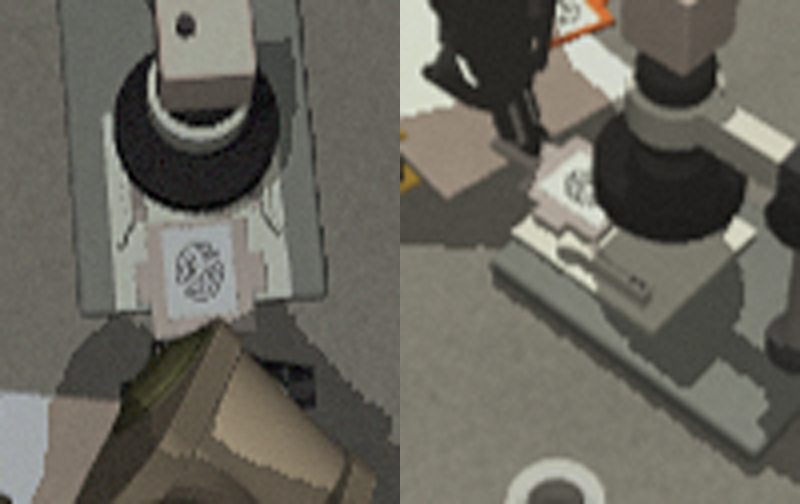

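Emit:
play_rows --travel '[[0.3,-0.1,-0.1],[0.5,0,-0.1],[0.5,0,-0.1],[0.4,0,0],[0.2,0,0],[0,0,0],[0,0,0]]' --rotation '[[0,0,-0.002],[0,0,0],[0,0,0],[0,0,0],[0,0,0],[0,0,0],[0,0,0]]' --claw '[0.2,0.2,0.2,0.2,0.2,0.2,0.2]'

```text
time_s: 12.3
position: [0.4968, -0.0439, 0.0114]
tool_rot: [[0.344, -0.049, 0.938], [0.015, 0.999, 0.047], [-0.939, -0.002, 0.344]]
ft_force: [-0.4, -0.6, -0.8]
grip_width: 0.0083
```

```bash
cat > st.py <<'E'
# state in seat frame of assumed carrier; args: dx(TCP->origin) dz
from rig import env
import numpy as np,sys
from goto import tgt
from scipy.spatial.transform import Rotation as R
dx,dz,lean=map(float,sys.argv[1:4])
s=env.observe();a=np.radians(2.8);c,sn=np.cos(a),np.sin(a)
z=s['tool_rot'][:,2];yaw=np.arctan2(z[1],z[0])
o=s['position']*1000+[dx*np.cos(yaw),dx*np.sin(yaw),dz]
d=o[:2]-[612.2,-37.0];f=s['ft_force']
print("carrier x %.1f y %.1f z(floor) %.1f yaw %.2f"%(c*d[0]+sn*d[1],-sn*d[0]+c*d[1],o[2]-28,np.degrees(yaw)-2.8),"F seat",np.round([c*f[0]+sn*f[1],-sn*f[0]+c*f[1],f[2]],1),"M",s['wrist_torque'].round(2),"rotfix",R.from_matrix(tgt(2.8,lean)@s['tool_rot'].T).as_rotvec().round(4),"t",round(s['time_s'],2),"w",round(s['grip_width']*1000,1))
E
python3 st.py 54.9 17.3 20
```

```text
carrier x -60.7 y -1.2 z(floor) 0.7 yaw 0.05 F seat [-0.4 -0.6 -0.8] M [-0.02  0.33 -0.03] rotfix [ 0.0014  0.0025 -0.0003] t 12.3 w 8.3
```

Emit:
play_rows --travel '[[0.2,0.1,0],[0.2,0.1,0],[0.2,0,0],[0.2,0,0],[0,0,0]]' --rotation '[[0,0,0],[0,0,0],[0,0,0],[0,0,0],[0,0,0]]' --claw '[0.2,0.2,0.2,0.2,0.2]'

```text
time_s: 12.72
position: [0.5053, -0.0418, 0.0115]
tool_rot: [[0.344, -0.049, 0.938], [0.015, 0.999, 0.046], [-0.939, -0.002, 0.344]]
ft_force: [-0.7, -0.7, -1.2]
grip_width: 0.0079
```

```bash
python3 st.py 54.9 17.3 20; python3 - <<'E'
from rig import env
import cv2,numpy as np
a=env.get_image("top")[:,:,::-1]
cv2.imwrite("pics/z4.png",cv2.resize(a[170:240,250:330],None,fx=8,fy=8,interpolation=cv2.INTER_CUBIC))
E
```

```text
carrier x -52.1 y 0.4 z(floor) 0.8 yaw 0.02 F seat [-0.7 -0.7 -1.2] M [-0.13  0.31 -0.04] rotfix [0.0016 0.0024 0.0003] t 12.72 w 7.9
```

View pics/z4.png

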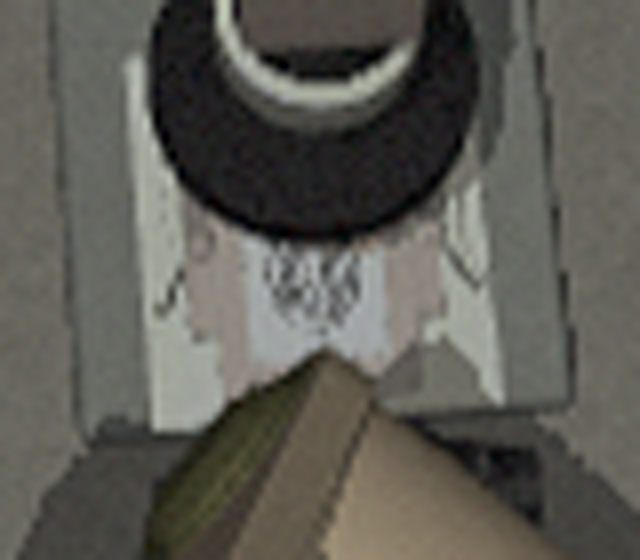

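Emit:
play_rows --travel '[[0.2,0,-0.1],[0.2,0,0],[0.1,0,-0.1],[0,0,0],[0,0,0]]' --rotation '[[0.001,0.001,0],[0.001,0.001,0],[0,0,0],[0,0,0],[0,0,0]]' --claw '[0.2,0.2,0.2,0.2,0.2]'

```text
time_s: 13.18
position: [0.5108, -0.0417, 0.0108]
tool_rot: [[0.344, -0.049, 0.938], [0.017, 0.999, 0.046], [-0.939, -0.0, 0.344]]
ft_force: [-0.2, -0.5, -1.8]
grip_width: 0.0079
```

```bash
python3 st.py 54.9 17.3 20
```

```text
carrier x -46.6 y 0.2 z(floor) 0.1 yaw 0.00 F seat [-0.2 -0.5 -1.8] M [-0.    0.33 -0.  ] rotfix [-0.      0.0023 -0.    ] t 13.18 w 7.9
```

Emit:
play_rows --travel '[[0,0,0],[0,0,0],[0,0,0.1],[0.2,0,0.2],[0.2,0,0.2],[0.2,0,0.1],[0.1,0,0],[0,0,0],[0,0,0]]' --rotation '[[0,0,0],[0,0,0],[0,0,0],[0.003,-0.057,0],[0.003,-0.057,0],[0.003,-0.057,0],[0.003,-0.05,0],[0,0,0],[0,0,0]]' --claw '[1.0,2.5,4,4,4,4,4,4,4]'

```text
time_s: 13.93
position: [0.5265, -0.0385, 0.0298]
tool_rot: [[0.513, -0.034, 0.858], [0.019, 0.999, 0.028], [-0.858, 0.002, 0.513]]
ft_force: [0.8, 0.1, -1.0]
grip_width: 0.0401
```

```bash
python3 goto.py 517.7 -41.6 13.3 2.8 33; python3 st.py 48 14.7 33;python3 snap.py w14
```

```text
d_mm [ -8.75  -3.15 -16.52] rot [-0.0007 -0.037   0.0147] F [ 0.8  0.1 -1. ] t 13.9333 w 40.1
carrier x -37.7 y 2.0 z(floor) 16.5 yaw -0.92 F seat [ 0.8  0.1 -1. ] M [-0.05  0.21  0.01] rotfix [-0.0007 -0.037   0.0147] t 13.93 w 40.1
[ 0.38070443 -0.04328863  0.14592626] [ 0.38081795 -0.04334222  0.1459488 ] [ 0.5265788  -0.03848378  0.02984639] [[ 0.513 -0.034  0.858]
 [ 0.019  0.999  0.028]
 [-0.858  0.002  0.513]]
```

View pics/w14.png

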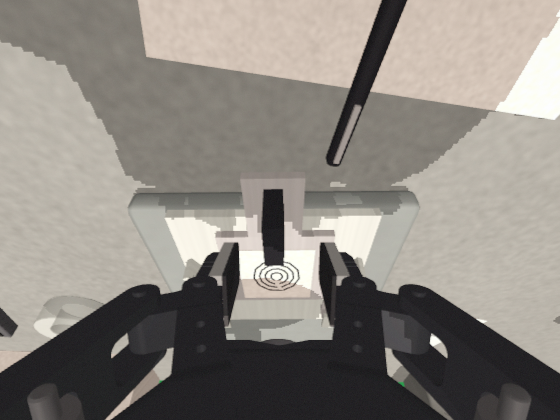

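Emit:
play_rows --travel '[[-0.3,-0.1,-0.3],[-0.3,-0.1,-0.4],[-0.3,-0.1,-0.4],[0,0,-0.3],[0,0,0],[0,0,0]]' --rotation '[[0,-0.012,0.005],[0,-0.012,0.005],[0,-0.01,0.005],[0,0,0],[0,0,0],[0,0,0]]' --claw '[4,4,4,4,4,4]'

```text
time_s: 14.48
position: [0.5278, -0.0368, 0.0325]
tool_rot: [[0.516, -0.047, 0.855], [0.019, 0.999, 0.044], [-0.856, -0.006, 0.517]]
ft_force: [1.3, 0.1, -0.0]
grip_width: 0.04
```

```bash
python3 goto.py 517.7 -41.6 13.3 2.8 33; python3 -c "
from rig import env
print(env.observe()['q'].round(1))"
```

```text
d_mm [-10.06  -4.79 -19.17] rot [ 0.008  -0.0327  0.002 ] F [ 1.3  0.1 -0. ] t 14.4833 w 40.0
[ -24.4   24.4  116.8   52.6   16.8 -165.2]
```

```bash
cat >> kin.py <<'E'
from scipy.spatial.transform import Rotation as RR
def C_from(s): return E3(s['q'][5],'z').T@fk(s['q'],p)[2].T@s['tool_rot']
def full(T,yaw,lean,C,B=33):
    Tr,q3,ang,_=q5(T,yaw,lean,B); Rt=tgt(yaw,lean)
    M=(E3(q3[0],'z')@E3(q3[1]+q3[2],'y')).T@Rt@C.T
    e=RR.from_matrix(M).as_euler('ZYZ',degrees=True)
    return Tr,q3,e.round(1)
E
python3 - <<'E'
from kin import *
from rig import env
s=env.observe();C=C_from(s);print(C.round(3))
a=np.radians(2.8)
for cx in(-46.6,0):
 for xt,l in((-66,20),(-68,24),(-68,26),(-67,28),(-66,30),(-66,33),(-66,38)):
  x=cx+xt; print(cx,l,*full((612.2+np.cos(a)*x,-37+np.sin(a)*x,41),2.8,l,C))
E
```

```text
[[-0. -1. -0.]
 [-0.  0. -1.]
 [ 1. -0. -0.]]
-46.6 20 [511.  -41.9  10. ] [-22.9  26.2 111.5] [  20.1   25.5 -132.6]
-46.6 24 [511.1 -41.9  10.9] [-24.1  26.  114.7] [  31.7   20.5 -144.9]
-46.6 26 [512.2 -41.9  11.3] [-24.7  26.  116.1] [  39.5   18.5 -153.1]
-46.6 28 [514.2 -41.8  11.9] [-25.2  26.2 117.4] [  49.2   16.9 -163.1]
-46.6 30 [516.2 -41.7  12.4] [-25.7  26.4 118.7] [  60.5   15.9 -174.7]
-46.6 33 [517.7 -41.6  13.3] [-26.6  26.9 120.8] [ 80.   15.8 165.1]
-46.6 38 [520.  -41.5  15. ] [-28.2  28.2 124.3] [108.2  19.5 135.4]
0 20 [557.6 -39.7  10. ] [-20.3  29.1 104.4] [  16.1   28.9 -126. ]
0 24 [557.7 -39.7  10.9] [-21.3  28.7 107.6] [  24.6   23.5 -135. ]
0 26 [558.7 -39.6  11.3] [-21.7  28.7 109. ] [  30.4   21.1 -141. ]
0 28 [560.8 -39.5  11.9] [-22.1  28.7 110.3] [  37.5   19.  -148.2]
0 30 [562.8 -39.4  12.4] [-22.6  28.9 111.5] [  46.4   17.2 -157.5]
0 33 [564.2 -39.3  13.3] [-23.3  29.2 113.6] [  63.9   15.5 -175.4]
0 38 [566.6 -39.2  15. ] [-24.5  30.  117.1] [ 96.3  16.5 151.3]
```

```bash
python3 goto.py 512 -41.9 12.7 2.8 27
```

```text
d_mm [-15.76  -5.09 -19.77] rot [0.003  0.0719 0.0017] F [ 1.3  0.1 -0. ] t 14.4833 w 40.0
```

Emit:
play_rows --travel '[[-0.3,-0.1,0],[-0.3,-0.1,-0.3],[-0.4,-0.1,-0.4],[-0.4,-0.1,-0.5],[-0.1,0,-0.4],[0,0,-0.2],[0,0,0],[0,0,0]]' --rotation '[[0.001,0.018,0],[0.001,0.018,0.001],[0.001,0.018,0.001],[0,0.018,0],[0,0,0],[0,0,0],[0,0,0],[0,0,0]]' --claw '[4,4,4,4,4,4,4,4]'

```text
time_s: 15.15
position: [0.5121, -0.041, 0.0132]
tool_rot: [[0.449, -0.05, 0.892], [0.023, 0.999, 0.045], [-0.893, -0.0, 0.45]]
ft_force: [0.1, -0.1, 0.3]
grip_width: 0.04
```

```bash
python3 goto.py 512 -41.9 12.7 2.8 27; python3 snap.py w15
```

```text
d_mm [-0.11 -0.92 -0.52] rot [ 0.0003 -0.0047 -0.0015] F [ 0.1 -0.1  0.3] t 15.15 w 40.0
[ 0.37527893 -0.04750456  0.13970306] [ 0.37529725 -0.04750782  0.13974643] [ 0.51214853 -0.04100111  0.01327744] [[ 0.449 -0.05   0.892]
 [ 0.023  0.999  0.045]
 [-0.893 -0.     0.45 ]]
```

View pics/w15.png

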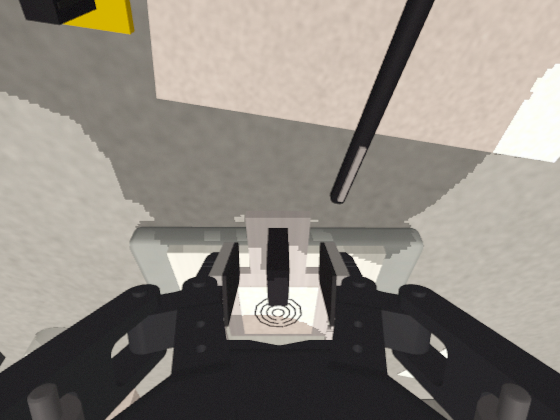

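Emit:
play_rows --travel '[[0,0,0],[0,-0.05,0],[0,0,0],[0,0,0],[0,0,0],[0,0,0],[0,0,0]]' --rotation '[[0,0,0],[0,0,0],[0,0,0],[0,0,0],[0,0,0],[0,0,0],[0,0,0]]' --claw '[2.5,1.5,0.5,0.2,0.2,0.2,0.2]' --squeeze 90

```text
time_s: 15.78
position: [0.5124, -0.0416, 0.0139]
tool_rot: [[0.45, -0.05, 0.891], [0.022, 0.999, 0.045], [-0.893, -0.001, 0.451]]
ft_force: [0.1, -0.8, -1.5]
grip_width: 0.0076
```

```bash
python3 st.py 53.8 14.8 27
```

```text
carrier x -46.1 y 0.4 z(floor) 0.7 yaw 0.11 F seat [ 0.1 -0.8 -1.5] M [-0.08  0.3  -0.  ] rotfix [ 0.0008 -0.0036 -0.0015] t 15.78 w 7.6
```

Emit:
play_rows --travel '[[0.2,0.01,0],[0.2,0.01,0],[0.2,0.01,0],[0.2,0.01,0]]' --rotation '[[0,0,0],[0,0,0],[0,0,0],[0,0,0]]' --claw '[0.2,0.2,0.2,0.2]'

```text
time_s: 16.12
position: [0.5206, -0.0412, 0.0139]
tool_rot: [[0.45, -0.05, 0.892], [0.022, 0.999, 0.045], [-0.893, -0.0, 0.45]]
ft_force: [-0.4, -0.4, 1.2]
grip_width: 0.0073
```

```bash
python3 st.py 53.8 14.1 27
```

```text
carrier x -37.9 y 0.3 z(floor) -0.0 yaw 0.08 F seat [-0.5 -0.4  1.2] M [-0.09  0.32 -0.08] rotfix [ 0.0007 -0.0041 -0.0011] t 16.12 w 7.3
```

Emit:
play_rows --travel '[[0.2,0.01,0],[0.2,0.01,0],[0.2,0.01,0]]' --rotation '[[0,0,0],[0,0,0],[0,0,0]]' --claw '[0.2,0.2,0.2]'

```text
time_s: 16.37
position: [0.5264, -0.0407, 0.0138]
tool_rot: [[0.449, -0.05, 0.892], [0.022, 0.999, 0.045], [-0.893, -0.0, 0.449]]
ft_force: [-7.6, -2.1, 6.4]
grip_width: 0.0078
```

```bash
python3 st.py 53.8 14.1 27
```

```text
carrier x -32.0 y 0.5 z(floor) -0.1 yaw 0.07 F seat [-7.7 -1.7  6.4] M [-0.41  0.85 -0.3 ] rotfix [ 0.0006 -0.005  -0.0011] t 16.37 w 7.8
```

Emit:
play_rows --travel '[[0.2,0,0.02],[0.2,0,0.02],[0.2,0,0.02]]' --rotation '[[0,0,0],[0,0,0],[0,0,0]]' --claw '[0.2,0.2,0.2]'

```text
time_s: 16.62
position: [0.5308, -0.0404, 0.0138]
tool_rot: [[0.446, -0.05, 0.894], [0.023, 0.999, 0.044], [-0.895, 0.0, 0.446]]
ft_force: [-9.4, -3.8, 5.9]
grip_width: 0.0073
```

```bash
python3 st.py 53.8 14.1 27
```

```text
carrier x -27.7 y 0.6 z(floor) -0.1 yaw 0.04 F seat [-9.6 -3.4  5.9] M [-0.63  1.07 -0.39] rotfix [-0.     -0.0084 -0.0009] t 16.62 w 7.3
```

Emit:
play_rows --travel '[[0.22,-0.03,0.02],[0.22,-0.03,0.02],[0.22,-0.03,0.02]]' --rotation '[[0,-0.002,0],[0,-0.002,0],[0,-0.002,0]]' --claw '[0.2,0.2,0.2]'

```text
time_s: 16.87
position: [0.5359, -0.0407, 0.0139]
tool_rot: [[0.448, -0.05, 0.892], [0.024, 0.999, 0.044], [-0.894, 0.002, 0.449]]
ft_force: [-6.7, -0.6, 3.6]
grip_width: 0.0072
```

```bash
python3 st.py 53.8 14.1 27
```

```text
carrier x -22.6 y 0.1 z(floor) -0.0 yaw 0.02 F seat [-6.7 -0.3  3.6] M [-0.18  0.83 -0.14] rotfix [-0.0012 -0.0057 -0.0011] t 16.87 w 7.2
```

Emit:
play_rows --travel '[[0.22,0.01,0],[0.22,0.01,0],[0.22,0.01,0],[0.22,0.01,0],[0.22,0.01,0]]' --rotation '[[0,-0.001,0],[0,-0.001,0],[0,-0.001,0],[0,-0.001,0],[0,-0.001,0]]' --claw '[0.2,0.2,0.2,0.2,0.2]'

```text
time_s: 17.28
position: [0.5448, -0.0398, 0.0139]
tool_rot: [[0.45, -0.049, 0.892], [0.024, 0.999, 0.043], [-0.893, 0.002, 0.451]]
ft_force: [-6.9, -2.8, 5.5]
grip_width: 0.0075
```

```bash
python3 st.py 53.8 14.1 27;python3 snap.py w16; python3 - <<'E'
from rig import env
import cv2,numpy as np
b=env.get_image("scene")[:,:,::-1]
cv2.imwrite("pics/z5.png",cv2.resize(b[170:290,220:350],None,fx=5,fy=5,interpolation=cv2.INTER_CUBIC))
E
```

```text
carrier x -13.7 y 0.4 z(floor) -0.0 yaw -0.03 F seat [-7.1 -2.4  5.5] M [-0.43  0.9  -0.34] rotfix [-0.0018 -0.0037 -0.0004] t 17.28 w 7.5
[ 0.4078064  -0.04644792  0.14021026] [ 0.40807609 -0.04646843  0.14019063] [ 0.54507477 -0.03983935  0.01390456] [[ 0.45  -0.049  0.892]
 [ 0.024  0.999  0.043]
 [-0.893  0.002  0.451]]
```

View pics/w16.png

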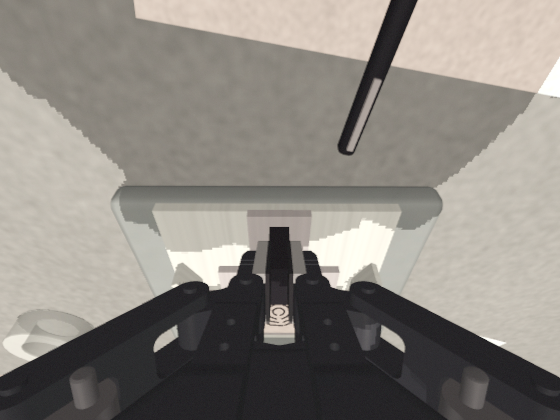

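View pics/z5.png

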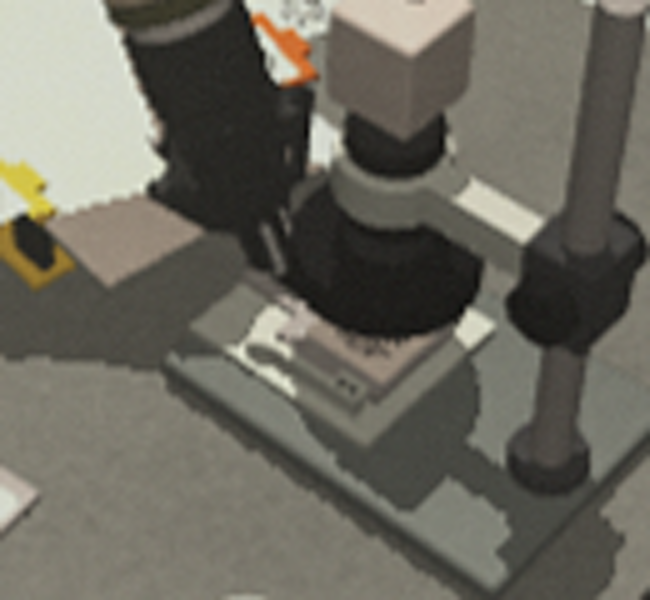

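Emit:
play_rows --travel '[[0.22,-0.02,0.01],[0.22,-0.01,0.01],[0.22,0,0.01],[0.22,0,0]]' --rotation '[[0,-0.001,0],[0,-0.001,0],[0,-0.001,0],[0,-0.001,0]]' --claw '[0.2,0.2,0.2,0.2]'

```text
time_s: 17.72
position: [0.5518, -0.0396, 0.0139]
tool_rot: [[0.451, -0.049, 0.891], [0.025, 0.999, 0.043], [-0.892, 0.003, 0.452]]
ft_force: [-8.9, -2.1, 7.6]
grip_width: 0.008
```

```bash
python3 st.py 53.8 14.1 27;python3 - <<'E'
from h import *
import pickle
ci=pickle.load(open("w16.pkl","rb"))
a=np.radians(2.8);c,s=np.cos(a),np.sin(a)
def seat(P): d=P[:,:2]*1000-[612.2,-37];return np.c_[c*d[:,0]+s*d[:,1],-s*d[:,0]+c*d[:,1]].round(1)
print("tongue top edge z33",seat(ray(ci,[(248,218),(311,218),(280,218)],.033)), "floor front",seat(ray(ci,[(155,206),(399,206)],.028)))
E
```

```text
carrier x -6.6 y 0.3 z(floor) 0.0 yaw -0.05 F seat [-9.  -1.6  7.6] M [-0.36  0.94 -0.29] rotfix [-0.0026 -0.0029 -0.0005] t 17.72 w 8.0
tongue top edge z33 [[-99.8 -14.3]
 [-99.7  16.6]
 [-99.7   1.4]] floor front [[-103.3  -60.4]
 [-103.1   60.4]]
```

Emit:
play_rows --travel '[[0.24,-0.01,0.01],[0.24,0,0.01],[0.24,0,0.01]]' --rotation '[[0,-0.001,0],[0,-0.001,0],[0,-0.001,0]]' --claw '[0.2,0.2,0.2]'

```text
time_s: 17.97
position: [0.5573, -0.0393, 0.0139]
tool_rot: [[0.451, -0.05, 0.891], [0.026, 0.999, 0.043], [-0.892, 0.004, 0.451]]
ft_force: [-11.8, -3.1, 9.9]
grip_width: 0.0079
```

```bash
python3 st.py 53.8 14.1 27
```

```text
carrier x -1.2 y 0.4 z(floor) -0.0 yaw -0.06 F seat [-11.9  -2.5   9.9] M [-0.51  1.34 -0.3 ] rotfix [-0.0034 -0.0032 -0.0008] t 17.97 w 7.9
```

Emit:
play_rows --travel '[[0.25,-0.02,0.03],[0.25,-0.01,0.03]]' --rotation '[[-0.001,-0.001,0],[-0.001,-0.001,0]]' --claw '[0.2,0.2]'

```text
time_s: 18.13
position: [0.5596, -0.0389, 0.0138]
tool_rot: [[0.448, -0.05, 0.893], [0.025, 0.999, 0.043], [-0.894, 0.003, 0.449]]
ft_force: [-17.5, -4.9, 11.8]
grip_width: 0.0078
```

```bash
python3 st.py 53.8 14.1 27
```

```text
carrier x 1.2 y 0.6 z(floor) -0.1 yaw -0.02 F seat [-17.7  -4.   11.8] M [-0.69  1.75 -0.6 ] rotfix [-0.0028 -0.0058 -0.0012] t 18.13 w 7.8
```

Emit:
play_rows --travel '[[0.27,-0.05,0.04],[0.27,-0.04,0.04]]' --rotation '[[-0.001,-0.003,0],[-0.001,-0.003,0]]' --claw '[0.2,0.2]'

```text
time_s: 18.3
position: [0.5613, -0.0388, 0.0138]
tool_rot: [[0.448, -0.051, 0.893], [0.026, 0.999, 0.044], [-0.894, 0.003, 0.449]]
ft_force: [-17.8, -4.2, 13.1]
grip_width: 0.0076
```

```bash
python3 st.py 53.8 14.1 27
```

```text
carrier x 2.9 y 0.7 z(floor) -0.1 yaw 0.01 F seat [-18.   -3.3  13.1] M [-0.72  1.95 -0.55] rotfix [-0.0029 -0.006  -0.0017] t 18.3 w 7.6
```

Emit:
play_rows --travel '[[0.28,-0.05,0.04],[0.28,-0.04,0.04]]' --rotation '[[-0.001,-0.003,0],[-0.001,-0.003,0]]' --claw '[0.2,0.2]'

```text
time_s: 18.47
position: [0.562, -0.0387, 0.0138]
tool_rot: [[0.447, -0.051, 0.893], [0.026, 0.999, 0.044], [-0.894, 0.004, 0.447]]
ft_force: [-29.9, -8.8, 21.0]
grip_width: 0.0075
```

```bash
python3 st.py 53.8 14.1 27
```

```text
carrier x 3.6 y 0.8 z(floor) -0.1 yaw 0.04 F seat [-30.3  -7.3  21. ] M [-1.34  2.93 -0.92] rotfix [-0.0032 -0.0076 -0.0024] t 18.47 w 7.5
```

Emit:
play_rows --travel '[[-0.1,-0.02,0.02],[-0.1,-0.01,0.02],[-0.05,0,0],[0,0,0]]' --rotation '[[-0.001,-0.002,-0.001],[-0.001,-0.002,-0.001],[0,0,0],[0,0,0]]' --claw '[0.2,0.2,0.2,0.2]'

```text
time_s: 18.8
position: [0.5594, -0.0393, 0.0139]
tool_rot: [[0.45, -0.048, 0.892], [0.023, 0.999, 0.042], [-0.893, 0.002, 0.45]]
ft_force: [-3.4, -1.4, 2.8]
grip_width: 0.0076
```

```bash
python3 st.py 53.8 14.1 27
```

```text
carrier x 0.9 y 0.2 z(floor) 0.0 yaw -0.12 F seat [-3.5 -1.2  2.8] M [-0.24  0.71 -0.21] rotfix [-0.0015 -0.0042  0.0012] t 18.8 w 7.6
```

Emit:
play_rows --travel '[[-0.1,0,0],[-0.1,0,0],[0,0,0]]' --rotation '[[0,-0.002,0],[0,-0.001,0],[0,0,0]]' --claw '[0.2,0.2,0.2]'

```text
time_s: 19.05
position: [0.5596, -0.0393, 0.014]
tool_rot: [[0.455, -0.048, 0.889], [0.023, 0.999, 0.042], [-0.89, 0.001, 0.455]]
ft_force: [-7.0, -1.1, 4.8]
grip_width: 0.0076
```

```bash
python3 st.py 53.8 14.1 27; python3 snap.py w17
```

```text
carrier x 1.1 y 0.2 z(floor) 0.1 yaw -0.11 F seat [-7.1 -0.8  4.8] M [-0.37  0.94 -0.2 ] rotfix [-0.0013  0.0016  0.0013] t 19.05 w 7.6
[ 0.42192138 -0.04563147  0.13958725] [ 0.42188843 -0.04565071  0.13961771] [ 0.55953279 -0.03935106  0.01401401] [[ 0.455 -0.048  0.889]
 [ 0.023  0.999  0.042]
 [-0.89   0.001  0.455]]
```

View pics/w17.png

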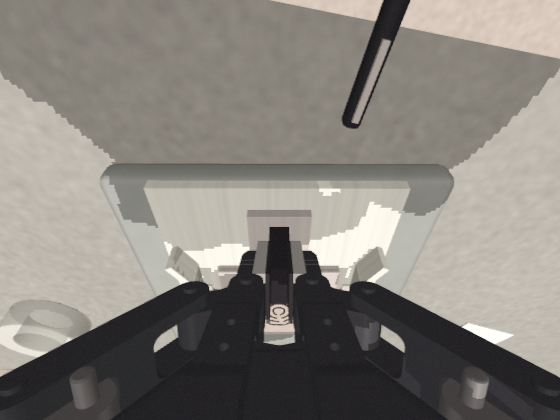

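Emit:
play_rows --travel '[[-0.2,0,0],[-0.2,0,0]]' --rotation '[[0,0.001,0],[0,0,0]]' --claw '[0.2,0.2]'

```text
time_s: 19.27
position: [0.5596, -0.0397, 0.0148]
tool_rot: [[0.459, -0.047, 0.887], [0.022, 0.999, 0.042], [-0.888, 0.0, 0.459]]
ft_force: [23.4, 8.7, -19.1]
grip_width: 0.0075
```

```bash
python3 st.py 53.8 14.1 27
```

```text
carrier x 1.1 y -0.2 z(floor) 0.9 yaw -0.11 F seat [ 23.8   7.5 -19.1] M [ 1.21 -1.49  0.59] rotfix [-0.0004  0.0062  0.0018] t 19.27 w 7.5
```

Emit:
play_rows --travel '[[0.05,0,-0.05],[0,0,0],[0,0,0]]' --rotation '[[0,0.004,0],[0,0,0],[0,0,0]]' --claw '[0.2,0.2,0.2]'

```text
time_s: 19.52
position: [0.5596, -0.0393, 0.014]
tool_rot: [[0.454, -0.048, 0.89], [0.022, 0.999, 0.042], [-0.891, 0.001, 0.455]]
ft_force: [-1.8, -1.9, -0.3]
grip_width: 0.0075
```

```bash
python3 st.py 53.8 14.1 27
```

```text
carrier x 1.2 y 0.2 z(floor) 0.1 yaw -0.08 F seat [-1.9 -1.8 -0.3] M [-0.26  0.57 -0.22] rotfix [-0.0007  0.001   0.001 ] t 19.52 w 7.5
```

Neutral force now; the 24 N pull test held. Release, then look.

Emit:
play_rows --travel '[[0,0,0],[0,0,0],[0,0,0],[0,0,0],[0,0,0]]' --rotation '[[0,0,0],[0,0,0],[0,0,0],[0,0,0],[0,0,0]]' --claw '[1.2,2.0,3.0,3.5,3.5]'

```text
time_s: 19.93
position: [0.5601, -0.0394, 0.0145]
tool_rot: [[0.455, -0.048, 0.889], [0.022, 0.999, 0.043], [-0.89, 0.0, 0.456]]
ft_force: [-0.3, -1.4, -0.9]
grip_width: 0.0351
```

```bash
python3 st.py 53.8 14.1 27; python3 snap.py w18
```

```text
carrier x 1.7 y 0.0 z(floor) 0.6 yaw -0.06 F seat [-0.3 -1.4 -0.9] M [-0.04  0.21  0.02] rotfix [-0.0003  0.0022  0.0009] t 19.93 w 35.1
[ 0.42238767 -0.04570266  0.14001079] [ 0.42238749 -0.04570248  0.14000971] [ 0.56010039 -0.03946467  0.0145003 ] [[ 0.455 -0.048  0.889]
 [ 0.022  0.999  0.043]
 [-0.89   0.     0.456]]
```

View pics/w18.png

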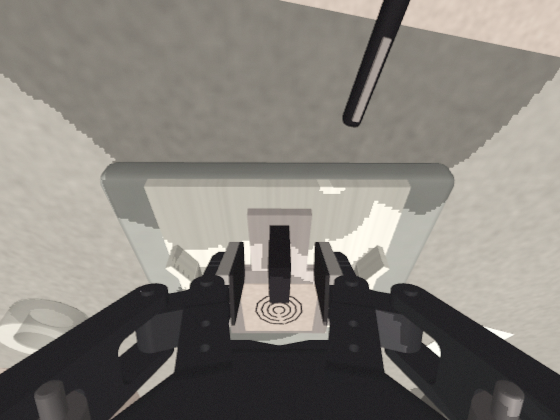

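Emit:
play_rows --travel '[[-0.6,0,0.6],[-1.2,0,1.2],[-1.4,0,1.4],[-1.6,0,1.4],[-1.8,0,1.4],[-2.0,0,1.0],[-2.0,0,0.5],[-1.5,0,0],[-0.5,0,0],[0,0,0],[0,0,0]]' --rotation '[[0,0,0],[0,0,0],[0,0,0],[0,0,0],[0,0,0],[0,0,0],[0,0,0],[0,0,0],[0,0,0],[0,0,0],[0,0,0]]' --claw '[3.5,3.5,3.5,3.5,3.5,3.5,3.5,3.5,3.5,3.5,3.5]'

```text
time_s: 20.9
position: [0.4256, -0.0381, 0.0948]
tool_rot: [[0.457, -0.048, 0.888], [0.02, 0.999, 0.044], [-0.889, -0.002, 0.457]]
ft_force: [0.7, -0.2, 0.3]
grip_width: 0.0353
```

```bash
python3 snap.py w19; python3 - <<'E'
from rig import env
import cv2,numpy as np
a=env.get_image("top")[:,:,::-1];b=env.get_image("scene")[:,:,::-1]
cv2.imwrite("pics/top9.png",a)
cv2.imwrite("pics/z6.png",np.hstack([cv2.resize(a[140:230,240:340],None,fx=4,fy=4.5,interpolation=cv2.INTER_CUBIC),cv2.resize(b[190:280,240:340],None,fx=4,fy=4.5,interpolation=cv2.INTER_CUBIC)]))
c=cv2.imread("pics/w19.png")
cv2.imwrite("pics/w19c.png",cv2.resize(c[100:320,120:440],None,fx=2.5,fy=2.5,interpolation=cv2.INTER_CUBIC))
print(env.observe()['time_s'])
E
```

```text
[ 0.28764376 -0.04405966  0.22010033] [ 0.28786454 -0.0440949   0.22003429] [ 0.42578105 -0.03808996  0.09471597] [[ 0.457 -0.048  0.888]
 [ 0.02   0.999  0.044]
 [-0.889 -0.002  0.457]]
21.05
```

View pics/w19c.png

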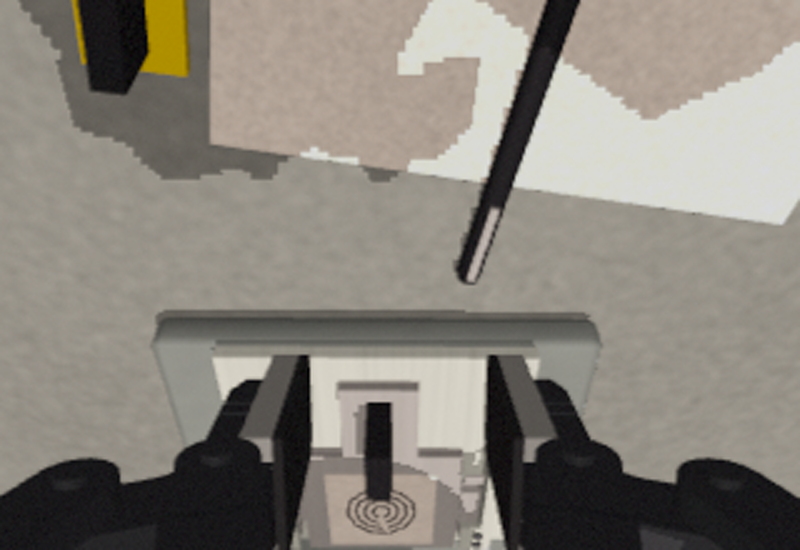

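View pics/z6.png

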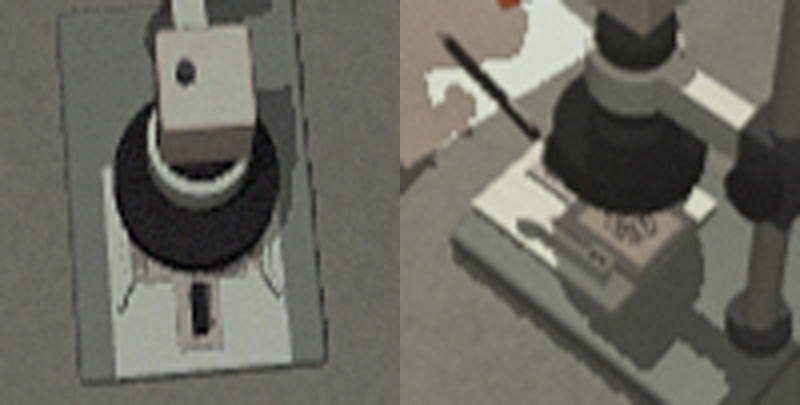

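View pics/top9.png

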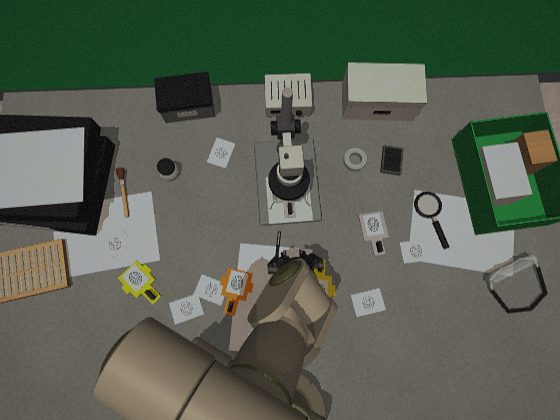

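Emit:
play_rows --travel '[[0,0,0.4],[0.8,0,0.6],[1.2,0,0.6],[1.2,0,0.4],[0.8,0,0],[0,0,0],[0,0,0],[0,0,0]]' --rotation '[[0,0,0],[0,0,0],[0,0,0],[0,0,0],[0,0,0],[0,0,0],[0,0,0],[0,0,0]]' --claw '[6,8.5,8.5,8.5,8.5,8.5,8.5,8.5]'

```text
time_s: 21.72
position: [0.4693, -0.0374, 0.1146]
tool_rot: [[0.453, -0.051, 0.89], [0.023, 0.999, 0.046], [-0.891, -0.0, 0.454]]
ft_force: [-0.1, -0.3, -0.3]
grip_width: 0.085
```

```bash
python3 snap.py w20; python3 - <<'E'
import cv2
c=cv2.imread("pics/w20.png")
cv2.imwrite("pics/w20c.png",cv2.resize(c[150:300,180:380],None,fx=4,fy=4,interpolation=cv2.INTER_CUBIC))
E
```

```text
[ 0.33193002 -0.04403286  0.2404739 ] [ 0.33175775 -0.04400167  0.24043679] [ 0.46909959 -0.03741943  0.11450867] [[ 0.453 -0.051  0.89 ]
 [ 0.023  0.999  0.045]
 [-0.891 -0.     0.453]]
```

View pics/w20c.png

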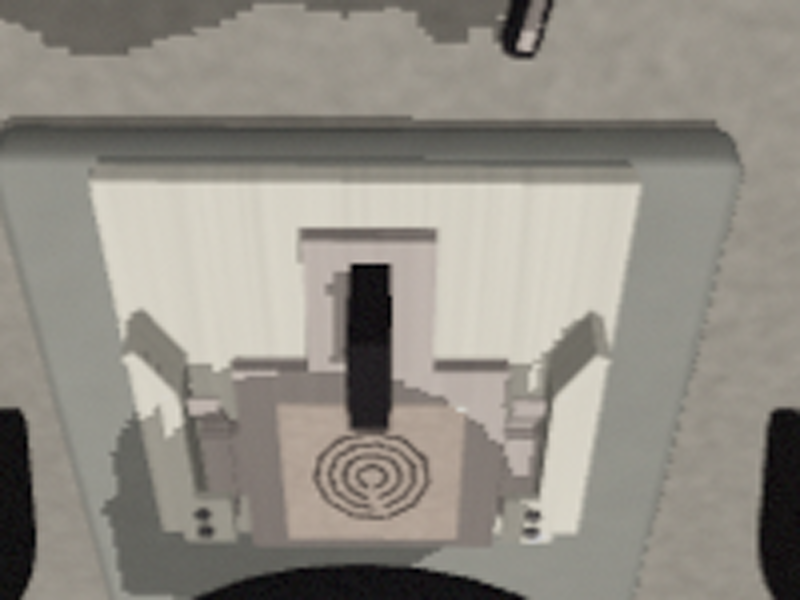

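```bash
python3 - <<'E'
from h import *
import pickle
ci=pickle.load(open("w20.pkl","rb"))
cv=lambda p: np.array(p)/4+np.array([180,150])-0.5+0.125
F=ray(ci,cv([(90,181),(641,184),(577,540)]),.028)
t,th,r=fit([(-100,-63),(-100,63),(40,63)],F);print("seat",t,th,r.round(1).tolist())
P=ray(ci,cv([(301,241),(437,241),(233,371),(508,371)]),.033)
t2,th2,r2=fit([(-86,-16),(-86,16),(-40,-36),(-40,36)],P);print("carrier",t2,th2,r2.round(1).tolist())
c,s=np.cos(np.radians(th)),np.sin(np.radians(th));d=t2-t;print("rel",c*d[0]+s*d[1],-s*d[0]+c*d[1],th2-th)
E
```

```text
seat [612.99028465 -37.5845274 ] 2.2763260244254733 [[-0.7, -0.0], [-1.2, -0.6], [1.8, 0.7]]
carrier [611.40945204 -36.54129857] 2.768966825352328 [[0.2, 0.3], [0.1, -0.1], [-0.1, 0.5], [-0.2, -0.7]]
rel -1.5381492271878243 1.1051945975065118 0.4926408009268548
```

```bash
python3 -c "
from rig import env
s=env.observe();print(s['time_s'],s['qvel'].round(2));env.close_job()"
```

```text
21.7667 [-0.27 -0.37  0.31 -0.01  0.04  0.2 ]
the job is handed in; nothing more can be done
```

I slid the eared carrier into the clip bracket, where it holds by itself, then let go, backed the arm clear and handed the job in at about 21.8 s.

**How it went**
- I picked the carrier up from the left of the stand and set its ears in the slot mouth.
- I regripped it there with the tool leaned back about 27°. A 33° lean had hit the last joint's range limit.
- I pushed it in by feel. The clip ramps and springs took about 8–18 N, and the push peaked at about 30 N along the slide at the end stops.

**Last checks**
- **Holding:** before I let go, a pull of about 24 N backwards did not move it.
- **Clips:** the final wrist picture shows both clips alike, with the carrier symmetric and lying flat. I did not read the clip lift directly.
- **Position:** measured against my first fix of the seat, it lies within about 1 mm and 0.1°. The refit from the last picture gave −1.5 mm, +1.1 mm and 0.5°, but that fit was poorer (residuals up to about 2 mm).
- **Surroundings:** no contact with the ring light or camera was felt, and in the last top picture the plain carrier and the rest of the kit look unmoved.

**What disagreed**
- **Fingertips:** the real ones sit about 33 mm behind the reported tool point. My first closing missed above the grip for that reason, without any contact force, and I corrected for it.
- **Opening on the 10 mm grip:** it read about 7.5–8 mm.

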